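Put the tape rolls and the leak-test bottle away in their holders

ROBOT

A 6-joint arm with a two-finger parallel gripper is mounted at the origin on a cart in front of the work surface, level with it; the furniture and walls round the work are solid. World frame = base frame: x ahead of the robot, y to its left, z up, the work surface at z = 0. Lengths are in mm, angles in degrees, forces in N, time in s.
With the tool pointing down it reaches from about 325 to 900 mm from the base axis. Payload 3.5 kg.
Tool frame: the origin (TCP) lies where the fingers leave the gripper's body, on its centre line; the fingertips stand 73 mm ahead of it and the grasp point (between the pads) lies 54 mm ahead of it; z points along the fingers, y is the line along which they close (so a half turn about z gives the same grasp; the last joint's range is limited). The gripper opens to 85 mm and grips with 20 to 120 N. Pads are 22 mm wide; open, the fingers measure 114 mm over their backs; the gripper's body (76 mm by 85 mm) begins 54 mm behind the grasp point. The pads swing forward as they close: fully open they stand 13 mm farther back than shut.
Start: joints at [-71.012, 15.837, -1.513, 72.651, 0, 84.076], TCP at [263.256, -566.849, 303.913] pointing down, gripper open.
Joint ranges: [-178.77, 178.77], [-48.84, 107.48], [-61.69, 71.31], [-111.58, 123.2], [-90, 87.43], [-180, 180]. Speed limits (degrees/s): [147.25, 147.25, 180, 180, 180, 180].

INTERFACE

Orientations are given as [roll, pitch, yaw] about the fixed x, y, z axes, in that order (R = Rz(yaw) Ry(pitch) Rx(roll)).
In Python, from station import * gives the robot as it stands. The module is installed in compiled form; this text tells all that it offers.
- The arm moves only by the shell command python3 -m crank 'ROWS' [FORCE]. ROWS is JSON, a list of rows, each an object of numbers: "wx", "wy", "wz": the turn, a rotation vector about the tool's x, y, z in units of 8 degrees (1.0 is 8 degrees); "tx", "ty", "tz": the shift along the tool's x, y, z in units of 25 mm (1.0 is 25 mm); "gripper": the finger opening in mm, from 0 to 85.4. In form: [{"wx": .., "wy": .., "wz": .., "tx": .., "ty": .., "tz": .., "gripper": ..}, ...]. A call has 1 to 12 rows; each row is the pose to reach, as a shift and turn from the pose commanded when the call began, along the tool's axes at that moment; what a row does not reach only later rows make up. A row lasts 1/10 s, in which the tool goes at most 50 mm and 8.59 degrees, less where a joint would pass 70% of its speed; a pose out of reach is approached as far as the arm can. A call with a gripper value outside its range is refused whole. The fingers move at their own pace and stop on an object; FORCE is the grip in N (left out, the last holds). Time passes only in rows, so rows that repeat a pose let the fingers close. It gives the time, the measured TCP pose, the force, the opening and the grip force at its end, in the units of the state.
- observe(): the state, without advancing time (a new reading comes with each control period).
- get_image(name): name is "scene" or "top" or "wrist"; returns (picture, depth): 384x512x3 uint8, red, green, blue; 384x512 float32, mm along the optical axis (not along the pixel's ray), 0 where there is no reading.
- camera_params(name): a dict with "fx", "fy", "cx", "cy" (pixels), "k1" (the pictures are not rectified: a ray, as slopes to the right and down, at radius r is drawn at 1 + k1 r^2 times it, then the intrinsics apply), "R" (3x3) and "t" (3): a world point X has camera coordinates R X + t. Camera axes: x right, y down, z forward; pixel columns grow to the right and rows downward; lengths in mm; the calibration is good to about 2 mm. A picture is of the moment at which its call begins: read the wrist's pose just before it. camera_params takes no time and is no camera call; for the wrist camera it gives the pose at the moment of the call.
- close_job(): hands the job in; it is judged then, once.
Trained networks look in the newest picture that a camera, given by its name, has taken for a name from the list of things; names that differ only in an ending like _2 or _b are one class to them, and where a whole thing is asked for, a point or a joint stands for the part that bears it (a point fixed in the world has none). Each returns a list of dicts, best first, with "conf" (0 to 1); they miss things now and then, are a little off and sometimes report something else, mostly with a low value. They report only what shows in the picture. A call takes as long as a camera call.
- recognise(query, camera): "extent" ([left, top, width, height] in pixels, round what is visible of it).
- silhouettes(query, camera): "region" (384x512 bool, what is visible of it) and "extent" ([left, top, width, height] in pixels, round what is visible of it).
The state is a dict: "clock": time; "joint_positions": joint angles; "qvel": joint speeds; "effort": joint torques, N m; "tcp_pos": TCP position; "orientation": TCP orientation; "ft_force": force on the tool from outside, world axes, zero at the start; "ft_torque": the same for the moment, N m; "finger_gap": opening from 0.0 (shut) to 1.0 (fully open); "grip_force": force on a finger pad.
Only numpy, scipy, OpenCV 4.12 (cv2) and the standard library are available. Lean on these libraries where they do the work, as an engineer would, in place of code of your own. Each camera call takes 0.05 s, during which the arm holds its last target. There are 200 camera calls.

TASK

Put the three rolls of tape and the leak-test bottle away in the three round aluminium holders: stand the bottle in the deep cup, lay the smallest roll flat in the smaller shallow dish, and lay the largest roll flat in the larger dish with the middle-sized roll centred on top of it. Keep the bottle upright throughout, and leave the screw tin and the data logger where they are.

Things in the scene. Friction and masses are not known exactly. Their poses are not given: they have to be found in the camera images.
- bottle_center (a point): cream-white leak-test squeeze bottle, upright on the desk: round body 53 mm across, 118 mm high to its shoulder, with a thin pointed red nozzle cap above it to 160 mm. The point is on its axis, 59 mm above its underside; z is its upward axis.
- roll_large_center (a point): the largest of three rolls of adhesive tape lying flat (black): 60 mm across, 18 mm thick. The point is its centre, 9 mm above its underside; z is the roll's axis. The hole in the middle cannot be gripped; take it across the outside.
- roll_middle_center (a point): the middle-sized roll of tape lying flat (yellow): 56 mm across, 17 mm thick. The point is its centre, 8.5 mm above its underside; z is the roll's axis. The hole cannot be gripped.
- roll_small_center (a point): the smallest roll of tape lying flat (white): 48 mm across, 13 mm thick. The point is its centre, 6.5 mm above its underside; z is the roll's axis. The hole cannot be gripped.
- cup_holder_floor (a point): deep round aluminium cup, fixed on the desk, open at the top: 66 mm wide inside, wall 4 mm, rim 45 mm above the desk, foot flange 80 mm across. The point is the centre of its inner floor, 4 mm above the desk (covered with a cork disc).
- dish_large_floor (a point): the larger of two shallow round aluminium dishes, fixed on the desk: 74 mm wide inside, wall 4 mm, rim 7 mm above the desk, foot flange 88 mm across. The point is the centre of its inner floor, 3 mm above the desk (covered with a cork disc).
- dish_small_floor (a point): the smaller shallow round aluminium dish, fixed on the desk: 62 mm wide inside, wall 4 mm, rim 7 mm above the desk, foot flange 76 mm across. The point is the centre of its inner floor, 3 mm above the desk (covered with a cork disc).
- screw_tin_center (a point): bystander: round grey metal screw tin with a lid, 66 mm across, 30 mm high, loose (keep 42 mm clear of its axis). The point is its centre, 15 mm above its underside.
- logger_center (a point): bystander: small beige data logger with a green terminal, 75 x 50 mm, 32 mm high, loose. The point is 11 mm above its underside.

How it is judged:
By the outcome, as a careful person would: the job done as asked, in the order asked, and still so for the second after the job is handed in, with the robot touching nothing.
It also fails if it takes over 96 s, if anything falls off the work surface, if the arm or the gripper's body presses on something with over 40 N, if the wrist force passes 120 N, or if a joint passes its speed limit or range.

## Working session

There is one attempt and no reset: what is moved stays moved. The work goes in short steps, Python scripts to look and compute and a shell command to move; the robot and the scene stay as the last step left them, time stands still between calls to the robot, and variables do not carry over. Pictures are saved under pics/ and viewed, at most 17 in all, crops included, and the job is handed in when it is done.

```bash
mkdir -p pics
cat > h.py <<'E'
from station import *
import numpy as np, cv2
def pix2w(cam,u,v,z=None,d=None,P=None):
    P=P or camera_params(cam); R=np.array(P["R"]);t=np.array(P["t"])
    x=np.array([(u-P["cx"])/P["fx"],(v-P["cy"])/P["fy"]]); s=x.copy()
    for _ in range(20): s=x/(1+P["k1"]*(s@s))
    ray=R.T@np.array([*s,1.]); o=-R.T@t
    k=d if d is not None else (z-o[2])/ray[2]
    return o+k*ray
NAMES="bottle_center roll_large_center roll_middle_center roll_small_center cup_holder_floor dish_large_floor dish_small_floor screw_tin_center logger_center".split()
E
python3 - <<'E'
from h import *
for c in ("scene","top"):
    im,d=get_image(c); cv2.imwrite(f"pics/{c}0.png",im[:,:,::-1])
    P=camera_params(c); print(c,-np.array(P["R"]).T@P["t"],P["fx"])
    for n in NAMES:
        r=silhouettes(n,c)
        for q in r[:2]:
            m=q["region"]&(d>0)
            v,u=np.nonzero(m)
            if len(u)==0: print(n,'empty');continue
            W=np.array([pix2w(c,a,b,d=d[b,a],P=P) for a,b in list(zip(u,v))[::3]])
            e=q["extent"]; print(n,round(q["conf"],2),np.round(e),"lo",np.percentile(W,3,0).round(),"hi",np.percentile(W,97,0).round())
print(observe()["clock"])
E
```

```text
scene [ 455.04542636  720.52112826 1036.43044339] 472.5826345833823
bottle_center 0.74 [281. 155.  20.  45.] lo [ 433. -203.   11.] hi [ 480. -172.  135.]
roll_small_center 0.74 [251. 140.  13.  15.] lo [ 546. -378.    3.] hi [ 589. -336.   19.]
roll_small_center 0.49 [237. 199.  23.  25.] lo [ 530. -133.    7.] hi [590. -70.  34.]
cup_holder_floor 0.76 [226. 230.  31.  31.] lo [535.  -5.   2.] hi [604.  65.  49.]
dish_large_floor 0.56 [238. 172.  32.  17.] lo [ 526. -264.    2.] hi [ 599. -189.   11.]
dish_small_floor 0.98 [281. 206.  26.  23.] lo [ 404. -127.    2.] hi [470. -65.  11.]
screw_tin_center 0.55 [201. 183.  21.  22.] lo [ 644. -187.    4.] hi [ 697. -131.   35.]
logger_center 0.85 [234. 199.  29.  25.] lo [ 528. -136.    6.] hi [590. -67.  35.]
top [ 367.24777158 -102.85179011 1108.18086939] 485.4580361316769
bottle_center 0.61 [300. 226.  30.  24.] lo [ 431. -216.   50.] hi [ 475. -171.  135.]
roll_large_center 0.86 [189. 233.  25.  23.] lo [413.  25.   3.] hi [465.  79.  21.]
roll_large_center 0.41 [307. 172.  38.  39.] lo [ 524. -262.   -0.] hi [ 599. -187.    9.]
roll_middle_center 0.56 [136. 231.  28.  26.] lo [408. 147.   0.] hi [459. 198.  21.]
roll_small_center 0.85 [373. 174.  22.  26.] lo [ 549. -379.    5.] hi [ 590. -334.   16.]
cup_holder_floor 0.96 [197. 173.  33.  34.] lo [533.  -4.   1.] hi [601.  64.  47.]
dish_large_floor 0.97 [306. 175.  39.  36.] lo [ 525. -262.   -1.] hi [ 598. -187.    9.]
dish_small_floor 0.86 [252. 230.  31.  33.] lo [ 408. -127.   -0.] hi [472. -62.   9.]
dish_small_floor 0.17 [307. 172.  37.  40.] lo [ 524. -262.   -1.] hi [ 600. -187.    9.]
screw_tin_center 0.91 [285. 126.  30.  35.] lo [ 643. -190.    4.] hi [ 701. -133.   33.]
logger_center 0.71 [256. 174.  36.  37.] lo [ 526. -138.   11.] hi [590. -70.  32.]
1.0
```

View pics/top0.png

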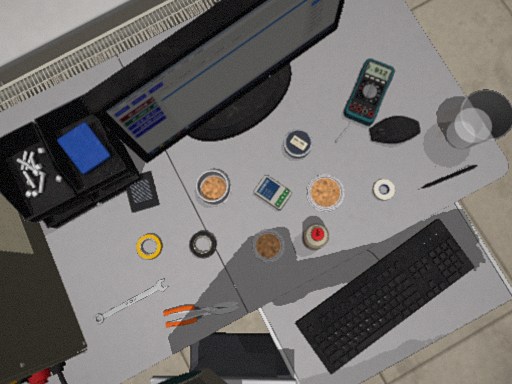

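View pics/scene0.png

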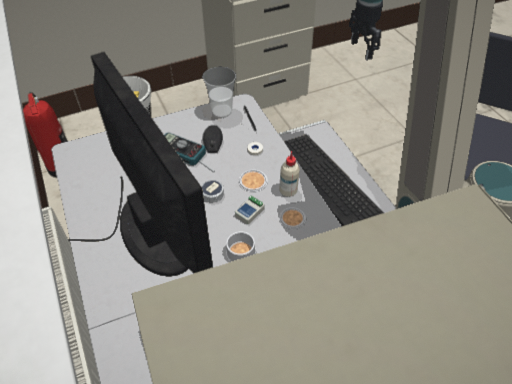

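The top view shows the black roll at (203,243), yellow (149,246), white (383,189) and the bottle at (316,236). The cup is at (212,186), the large dish (325,191), the small dish (268,245), the tin (297,143) and the logger (272,191). In the scene view a tall beige cabinet fills the foreground, so I'll check the tall obstacles next.

```bash
cat >> h.py <<'E'
from scipy.spatial.transform import Rotation as Ro
def pose(az,tilt,spin=0):
    # tool z down tilted forward by tilt deg along azimuth az; tool y = horizontal, perpendicular to az, then spun about z
    a,t=np.radians(az),np.radians(tilt)
    z=np.array([np.sin(t)*np.cos(a),np.sin(t)*np.sin(a),-np.cos(t)])
    y=np.array([-np.sin(a),np.cos(a),0]); x=np.cross(y,z)
    return Ro.from_matrix(np.c_[x,y,z])*Ro.from_euler('z',spin,degrees=True)
def go(tcp,Rt,s=None):
    s=s or observe(); R0=Ro.from_euler('xyz',s["orientation"],degrees=True)
    c=[R0.inv()*Rt, R0.inv()*Rt*Ro.from_euler('z',180,degrees=True)]
    d=R0.inv().apply(np.array(tcp)-s["tcp_pos"])
    for q in c:
        w=q.as_rotvec(degrees=True)
        print("w",(w/8).round(3),"t",(d/25).round(3),"rows>=",round(max(np.linalg.norm(d)/50,np.linalg.norm(w)/8.59),1))
E
python3 - <<'E'
from h import *
s=observe(); print({k:np.round(s[k],2) for k in s})
im,d=get_image("top"); P=camera_params("top")
v,u=np.mgrid[0:384:4,0:512:4]; v=v.ravel();u=u.ravel(); k=d[v,u]>0
W=np.array([pix2w("top",a,b,d=d[b,a],P=P) for a,b in zip(u[k],v[k])])
H={}
for w in W: key=(int(w[0]//100)*100,int(w[1]//100)*100); H[key]=max(H.get(key,-999),w[2])
ys=range(500,-800,-100); print("x\\y",*ys)
for x in range(900,-300,-100): print(x,*[int(H[(x,y)]) if (x,y) in H else '.' for y in ys])
P=camera_params("wrist"); R=Ro.from_euler('xyz',s["orientation"],degrees=True); print("wrist cam in tool",R.inv().apply(-np.array(P["R"]).T@P["t"]-s["tcp_pos"]), (np.array(P["R"])@R.as_matrix()).round(2),P["fx"])
print("above bottle look"); go([400,-165,330],pose(-23,0))
E
```

```text
{'clock': np.float64(1.0), 'joint_positions': array([-71.01,  15.84,  -1.51,  72.65,   0.  ,  84.08]), 'qvel': array([ 0.07, -0.13, -0.03, -0.02, -0.01,  0.08]), 'effort': array([  0.  , -44.55,  29.56,   0.  ,   0.  ,   0.  ]), 'tcp_pos': array([ 263.26, -566.88,  303.94]), 'orientation': array([180.  ,   0.  ,  24.91]), 'ft_force': array([ 0.35, -0.12,  0.35]), 'ft_torque': array([-0.04,  0.01,  0.04]), 'grip_force': np.float64(0.0), 'finger_gap': np.float64(1.0)}
x\y 500 400 300 200 100 0 -100 -200 -300 -400 -500 -600 -700
900 127 134 132 132 110 . . 5 233 6 6 . .
800 -91 132 130 4 . . 395 378 245 42 4 5 .
700 4 7 181 183 408 413 411 19 36 44 149 147 .
600 -1 179 185 185 412 411 7 33 7 35 147 145 3
500 . 179 182 139 10 47 29 31 11 17 11 5 0
400 . 212 240 17 21 21 7 134 135 5 0 -126 -144
300 . . 304 9 8 12 11 6 1 -122 -124 -128 -146
200 . . 346 364 13 326 375 -122 -120 -126 -134 -150 -151
100 . . 273 3 3 264 2 1 -133 -134 -152 . -753
0 . . -751 -753 -651 . . -654 . . -757 -750 -749
-100 . -765 -755 . . . . . . . . . .
-200 . . . . . . . . . . . . .
wrist cam in tool [ 8.56383075e+01  7.92241903e-02 -6.92544774e+01] [[ 0.    1.   -0.  ]
 [-0.94  0.   -0.33]
 [-0.33  0.    0.94]] 315.4716460251683
above bottle look
w [ -0.      0.    -16.511] t [ 11.731 -12.274  -1.043] rows>= 15.4
w [0.    0.    5.989] t [ 11.731 -12.274  -1.043] rows>= 8.5
```

Run:
```python
from h import *
im,d=get_image("top"); P=camera_params("top")
c=cv2.resize(im[184:384,0:330],None,fx=2.4,fy=2.4,interpolation=cv2.INTER_CUBIC)[:,:,::-1].copy()
for v in range(200,384,22):
    for u in range(12,330,36):
        if d[v,u]>0:
            w=pix2w("top",u,v,d=d[v,u],P=P); cv2.putText(c,"%d,%d,%d"%tuple(w),(int(u*2.4)-30,int((v-184)*2.4)),0,.32,(0,0,255),1)
cv2.imwrite("pics/crop.png",c)
```

```text
(no output)
```

View pics/crop.png

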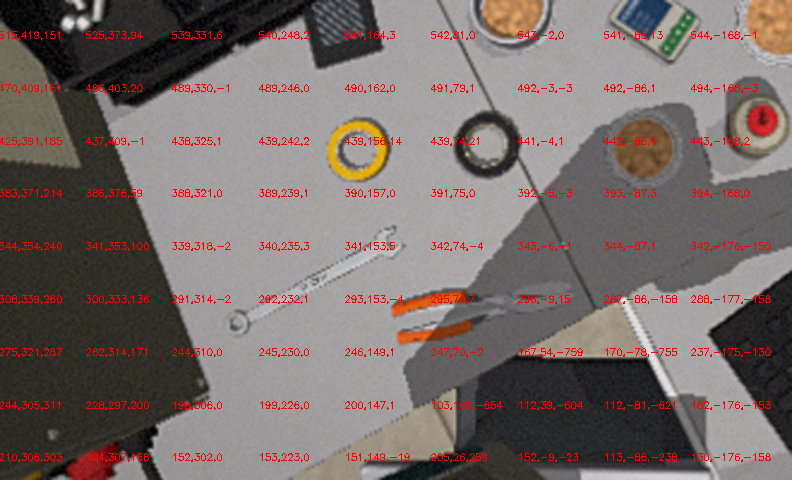

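The tall parts near the base are the arm itself. The cabinet face is at y≈305 or more and the monitor at x≥600, so all the targets are clear. Moving to look at the bottle.

```bash
python3 - <<'E'
from h import *
go([415,-176,330],pose(-23,0))
E
python3 -m crank '[{"wz":-8,"tx":6,"ty":-6,"tz":-1},{"wz":-8,"tx":6,"ty":-6,"tz":-1},{"wz":-8,"tx":6,"ty":-6,"tz":-1},{"wz":-16.51,"tx":12.1,"ty":-11.8,"tz":-1.04},{"wz":-16.51,"tx":12.1,"ty":-11.8,"tz":-1.04},{"wz":-16.51,"tx":12.1,"ty":-11.8,"tz":-1.04},{"wz":-16.51,"tx":12.1,"ty":-11.8,"tz":-1.04},{"wz":-16.51,"tx":12.1,"ty":-11.8,"tz":-1.04},{"wz":-16.51,"tx":12.1,"ty":-11.8,"tz":-1.04},{"wz":-16.51,"tx":12.1,"ty":-11.8,"tz":-1.04},{"wz":-16.51,"tx":12.1,"ty":-11.8,"tz":-1.04},{"wz":-16.51,"tx":12.1,"ty":-11.8,"tz":-1.04}]'
python3 - <<'E'
from h import *
print(observe()["joint_positions"])
go([415,-176,330],pose(-23,0))
E
```

```text
w [  0.      0.    -16.511] t [ 12.091 -11.623  -1.043] rows>= 15.4
w [ 0.    -0.     5.989] t [ 12.091 -11.623  -1.043] rows>= 8.4
[-7.10127077e+01  1.58367421e+01 -1.51127852e+00  7.26508849e+01
  8.76459254e-04  8.40748668e+01]
w [  0.      0.    -16.511] t [ 12.091 -11.623  -1.043] rows>= 15.4
w [ 0.    -0.     5.989] t [ 12.091 -11.623  -1.043] rows>= 8.4invalid input
```

```bash
python3 -m crank '[{"wx":0,"wy":0,"wz":-8,"tx":6,"ty":-6,"tz":-1,"gripper":85},{"wx":0,"wy":0,"wz":-8,"tx":6,"ty":-6,"tz":-1,"gripper":85},{"wx":0,"wy":0,"wz":-8,"tx":6,"ty":-6,"tz":-1,"gripper":85},{"wx":0,"wy":0,"wz":-16.5,"tx":12.1,"ty":-11.6,"tz":-1,"gripper":85},{"wx":0,"wy":0,"wz":-16.5,"tx":12.1,"ty":-11.6,"tz":-1,"gripper":85},{"wx":0,"wy":0,"wz":-16.5,"tx":12.1,"ty":-11.6,"tz":-1,"gripper":85},{"wx":0,"wy":0,"wz":-16.5,"tx":12.1,"ty":-11.6,"tz":-1,"gripper":85},{"wx":0,"wy":0,"wz":-16.5,"tx":12.1,"ty":-11.6,"tz":-1,"gripper":85},{"wx":0,"wy":0,"wz":-16.5,"tx":12.1,"ty":-11.6,"tz":-1,"gripper":85},{"wx":0,"wy":0,"wz":-16.5,"tx":12.1,"ty":-11.6,"tz":-1,"gripper":85},{"wx":0,"wy":0,"wz":-16.5,"tx":12.1,"ty":-11.6,"tz":-1,"gripper":85},{"wx":0,"wy":0,"wz":-16.5,"tx":12.1,"ty":-11.6,"tz":-1,"gripper":85}]'
python3 - <<'E'
from h import *
print(observe()["joint_positions"].__str__())
go([415,-176,330],pose(-23,0))
E
```

```text
clock: 2.3
tcp_pos: [415.6, -175.9, 329.1]
orientation: [180.0, 0.0, 128.5]
ft_force: [0.0, 0.7, 0.4]
finger_gap: 0.998
grip_force: 0.0
[-3.11591950e+01 -2.81611813e+00 -1.95526021e+01  7.32353055e+01
 -3.77215037e-03  2.03781553e+01]
w [-0.     0.004 -3.567] t [ 0.013 -0.02  -0.035] rows>= 3.3
w [5.0000e-03 0.0000e+00 1.8933e+01] t [ 0.013 -0.02  -0.035] rows>= 17.6
```

```bash
python3 -m crank '[{"wx":0,"wy":0,"wz":-3.57,"tx":0,"ty":0,"tz":0,"gripper":85},{"wx":0,"wy":0,"wz":-3.57,"tx":0,"ty":0,"tz":0,"gripper":85},{"wx":0,"wy":0,"wz":-3.57,"tx":0,"ty":0,"tz":0,"gripper":85},{"wx":0,"wy":0,"wz":-3.57,"tx":0,"ty":0,"tz":0,"gripper":85},{"wx":0,"wy":0,"wz":-3.57,"tx":0,"ty":0,"tz":0,"gripper":85}]'
cat >> h.py <<'E'
def cloud(m,d,P,cam):
    v,u=np.nonzero(m&(d>0)); p=np.c_[u,v].astype(float)
    K=np.array([[P["fx"],0,P["cx"]],[0,P["fy"],P["cy"]],[0,0,1]])
    x=np.c_[(u-P["cx"])/P["fx"],(v-P["cy"])/P["fy"]]; s=x.copy()
    for _ in range(20): s=x/(1+P["k1"]*(s**2).sum(1,keepdims=True))
    z=d[v,u][:,None]; X=np.c_[s*z,z]
    return (X-np.array(P["t"]))@np.array(P["R"])
def look(names,cam="wrist",save=None,k=1):
    P=camera_params(cam); im,d=get_image(cam)
    if save: cv2.imwrite("pics/"+save,im[:,:,::-1])
    out={}
    for n in names:
        for q in silhouettes(n,cam)[:k]:
            W=cloud(q["region"],d,P,cam)
            if len(W)<10: continue
            zt=np.percentile(W[:,2],90); T=W[abs(W[:,2]-zt)<4] if n!="bottle_center" else W
            (cx,cy),r=cv2.minEnclosingCircle(T[:,:2].astype(np.float32))
            mid=(np.percentile(T,2,0)+np.percentile(T,98,0))/2
            print(n,round(q["conf"],2),np.round(q["extent"]),"circle",round(cx,1),round(cy,1),round(r,1),"mid",mid.round(1),"ztop",round(zt,1)); out[n]=W
    return im,d,out
E
python3 - <<'E'
from h import *
im,d,o=look(["bottle_center","dish_small_floor","dish_large_floor"],save="w1.png")
W=o.get("bottle_center")
if W is not None:
    for a,b in((20,60),(60,100),(100,117),(117,123),(135,165)):
        T=W[(W[:,2]>a)&(W[:,2]<b)]; print(a,b,len(T), T.mean(0).round(1) if len(T) else '',T.min(0).round(1) if len(T) else '',T.max(0).round(1) if len(T) else '')
E
```

```text
clock: 2.8
tcp_pos: [415.4, -176.4, 329.1]
orientation: [-180.0, 0.0, 156.6]
ft_force: [0.2, 0.0, 0.8]
finger_gap: 0.997
grip_force: 0.0
bottle_center 0.97 [229. 175.  48.  76.] circle 479.5 -205.9 53.2 mid [ 447.6 -193.8   79.5] ztop 131.3
dish_small_floor 0.67 [290. 119.  57.  64.] circle 437.7 -95.6 37.8 mid [437.1 -95.8   4.5] ztop 5.9
dish_large_floor 0.6 [233. 238.  59.  53.] circle 561.0 -225.9 43.5 mid [ 562.2 -226.     4.4] ztop 5.7
20 60 342 [ 434.8 -188.6   41.1] [ 428.5 -216.9   20. ] [ 457.5 -170.1   59.9]
60 100 721 [ 437.3 -188.8   85.8] [ 428.2 -221.6   60.1] [ 470.2 -169.9  100. ]
100 117 865 [ 446.3 -192.6  106. ] [ 431.7 -218.5  100. ] [ 475.4 -173.   116.9]
117 123 61 [ 445.4 -192.1  119.9] [ 441.2 -207.   117.2] [ 458.5 -182.5  122.9]
135 165 104 [ 452.7 -194.5  147.7] [ 450.6 -198.5  135.4] [ 456.1 -191.7  159.1]
```

View pics/w1.png

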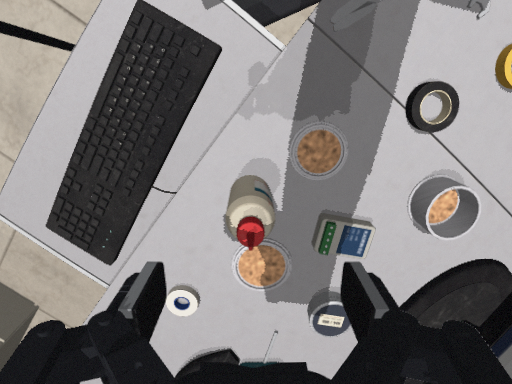

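Run:
```python
from h import *
from scipy.optimize import least_squares
P=camera_params("wrist"); im,d=get_image("wrist"); W=cloud(silhouettes("bottle_center","wrist")[0]["region"],d,P,"wrist")
T=W[(W[:,2]>30)&(W[:,2]<95)]
f=least_squares(lambda c:np.hypot(T[:,0]-c[0],T[:,1]-c[1])-26.5,[454,-193],loss="soft_l1"); print(f.x,np.std(f.fun))
b=f.x; az=-23; Rt=pose(az,45); z=Rt.as_matrix()[:,2]
for h in (195,92): g=np.array([*b,h]); print(g-50*z); go(g-50*z,Rt)
```

```text
[ 455.33643139 -196.66485098] 0.43052446244189563
[ 422.79167019 -182.85041945  230.35533906]
w [-0.021 -5.625 -0.05 ] t [-0.372 -0.12   3.943] rows>= 5.2
w [-8.592  0.032 20.742] t [-0.372 -0.12   3.943] rows>= 20.9
[ 422.79167019 -182.85041945  127.35533906]
w [-0.021 -5.625 -0.05 ] t [-0.372 -0.12   8.063] rows>= 5.2
w [-8.592  0.032 20.742] t [-0.372 -0.12   8.063] rows>= 20.9
```

```bash
python3 -m crank '[{"wx":0,"wy":-5.625,"wz":0,"tx":-0.37,"ty":-0.12,"tz":1.5,"gripper":85},{"wx":0,"wy":-5.625,"wz":0,"tx":-0.37,"ty":-0.12,"tz":1.5,"gripper":85},{"wx":0,"wy":-5.625,"wz":0,"tx":-0.37,"ty":-0.12,"tz":2.5,"gripper":85},{"wx":0,"wy":-5.625,"wz":0,"tx":-0.37,"ty":-0.12,"tz":3.5,"gripper":85},{"wx":0,"wy":-5.625,"wz":0,"tx":-0.37,"ty":-0.12,"tz":3.94,"gripper":85},{"wx":0,"wy":-5.625,"wz":0,"tx":-0.37,"ty":-0.12,"tz":3.94,"gripper":85},{"wx":0,"wy":-5.625,"wz":0,"tx":-0.37,"ty":-0.12,"tz":3.94,"gripper":85}]'
python3 - <<'E'
from h import *
im,d=get_image("wrist"); cv2.imwrite("pics/w2.png",im[:,:,::-1])
b=np.array([455.3,-196.3]); Rt=pose(-23,45); z=Rt.as_matrix()[:,2]
go(np.array([*b,92])-50*z,Rt)
E
```

```text
clock: 3.8
tcp_pos: [419.4, -180.6, 226.3]
orientation: [179.9, 44.6, 156.5]
ft_force: [-0.6, 0.5, -0.3]
finger_gap: 1.0
grip_force: 0.0
w [-0.034 -0.028 -0.041] t [2.810e+00 2.000e-03 2.923e+00] rows>= 2.0
w [-0.044  0.053 22.459] t [2.810e+00 2.000e-03 2.923e+00] rows>= 20.9
```

View pics/w2.png

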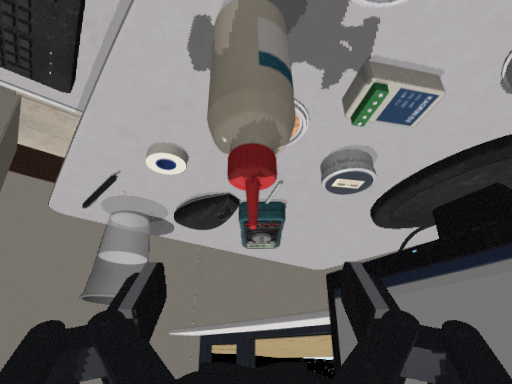

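The bottle sits midway between the fingers (axis u≈252) with the nozzle tip at (252,225). Descending to grip it.

```bash
python3 -m crank '[{"wx":0,"wy":0,"wz":0,"tx":1,"ty":0,"tz":1.1,"gripper":85},{"wx":0,"wy":0,"wz":0,"tx":2,"ty":0,"tz":2.1,"gripper":85},{"wx":0,"wy":0,"wz":0,"tx":2.81,"ty":0,"tz":2.92,"gripper":85},{"wx":0,"wy":0,"wz":0,"tx":2.81,"ty":0,"tz":2.92,"gripper":85},{"wx":0,"wy":0,"wz":0,"tx":2.81,"ty":0,"tz":2.92,"gripper":60},{"wx":0,"wy":0,"wz":0,"tx":2.81,"ty":0,"tz":2.92,"gripper":45},{"wx":0,"wy":0,"wz":0,"tx":2.81,"ty":0,"tz":2.92,"gripper":45},{"wx":0,"wy":0,"wz":0,"tx":2.81,"ty":0,"tz":2.92,"gripper":45},{"wx":0,"wy":0,"wz":0,"tx":2.81,"ty":0,"tz":2.92,"gripper":45},{"wx":0,"wy":0,"wz":0,"tx":2.81,"ty":0,"tz":2.92,"gripper":45}]' 50
```

```text
clock: 4.85
tcp_pos: [434.0, -188.1, 136.8]
orientation: [-180.0, 44.9, 156.7]
ft_force: [-0.2, 2.3, 7.0]
finger_gap: 0.542
grip_force: 49.5
```

```bash
python3 -m crank '[{"wx":0,"wy":0,"wz":0,"tx":0,"ty":0,"tz":0,"gripper":85},{"wx":0,"wy":0,"wz":0,"tx":0,"ty":0,"tz":0,"gripper":85},{"wx":0,"wy":0,"wz":0,"tx":0,"ty":0,"tz":0,"gripper":85},{"wx":0,"wy":0,"wz":0,"tx":0,"ty":0,"tz":0,"gripper":85},{"wx":0,"wy":0,"wz":0,"tx":0,"ty":0,"tz":0,"gripper":85}]'
python3 - <<'E'
from h import *
im,d=get_image("wrist"); cv2.imwrite("pics/w3.png",im[:,:,::-1])
s=observe();print(s["tcp_pos"],s["orientation"])
P=camera_params("wrist");r=silhouettes("bottle_center","wrist")
if r:
    W=cloud(r[0]["region"],d,P,"wrist")
    from scipy.optimize import least_squares
    T=W[(W[:,2]>15)&(W[:,2]<85)]
    f=least_squares(lambda c:np.hypot(T[:,0]-c[0],T[:,1]-c[1])-26.5,[454,-193],loss="soft_l1"); print(r[0]["conf"],f.x,np.std(f.fun),len(T))
E
```

```text
clock: 5.35
tcp_pos: [431.8, -187.2, 133.6]
orientation: [180.0, 44.4, 156.6]
ft_force: [-0.6, -0.5, 0.2]
finger_gap: 0.994
grip_force: 0.0
[ 431.88182167 -187.16816364  133.63702264] [179.9647348   44.44450594 156.59701349]
0.92 [ 455.45784884 -197.20003552] 33.89920319242599 14937
```

View pics/w3.png

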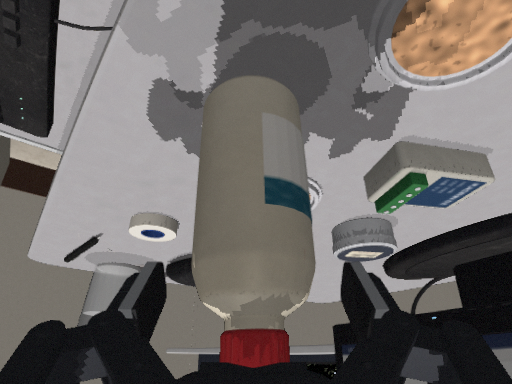

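The bottle still stands upright, but the pads at (150,290) and (360,290) were too far forward, up at the shoulder. Backing off along tool x and gripping again.

```bash
python3 -m crank '[{"wx":0,"wy":0,"wz":0,"tx":0.54,"ty":0,"tz":0,"gripper":85},{"wx":0,"wy":0,"wz":0,"tx":0.54,"ty":0,"tz":0,"gripper":85},{"wx":0,"wy":0,"wz":0,"tx":0.54,"ty":0,"tz":0,"gripper":85}]'
python3 -m crank '[{"wx":0,"wy":0,"wz":0,"tx":0,"ty":0,"tz":0,"gripper":60},{"wx":0,"wy":0,"wz":0,"tx":0,"ty":0,"tz":0,"gripper":50},{"wx":0,"wy":0,"wz":0,"tx":0,"ty":0,"tz":0,"gripper":50},{"wx":0,"wy":0,"wz":0,"tx":0,"ty":0,"tz":0,"gripper":50},{"wx":0,"wy":0,"wz":0,"tx":0,"ty":0,"tz":0,"gripper":50},{"wx":0,"wy":0,"wz":0,"tx":0,"ty":0,"tz":0,"gripper":50}]' 40
```

```text
clock: 5.75
tcp_pos: [431.0, -187.2, 129.0]
orientation: [179.9, 43.9, 156.6]
ft_force: [-0.1, 0.7, -0.8]
finger_gap: 0.996
grip_force: 0.0
clock: 6.35
tcp_pos: [431.4, -187.3, 129.7]
orientation: [179.9, 44.0, 156.6]
ft_force: [-0.1, 1.3, 3.0]
finger_gap: 0.595
grip_force: 31.9
```

```bash
python3 -m crank '[{"wx":0,"wy":0,"wz":0,"tx":0,"ty":0,"tz":0,"gripper":85},{"wx":0,"wy":0,"wz":0,"tx":0,"ty":0,"tz":0,"gripper":85},{"wx":0,"wy":0,"wz":0,"tx":0,"ty":0,"tz":0,"gripper":85},{"wx":0,"wy":0,"wz":0,"tx":0,"ty":0,"tz":0,"gripper":85}]'
python3 - <<'E'
from h import *
s=observe();print(np.round(s["joint_positions"],1),s["tcp_pos"],s["orientation"])
for t in (25,30,35):
    Rt=pose(-23,t); z=Rt.as_matrix()[:,2]; print(t,np.array([455.4,-196.3,95])-49*z); go(np.array([455.4,-196.3,95])-49*z,Rt)
E
```

```text
clock: 6.75
tcp_pos: [431.0, -187.2, 129.1]
orientation: [179.9, 43.9, 156.6]
ft_force: [0.2, -0.0, 0.8]
finger_gap: 0.995
grip_force: 0.0
[-35.3  -1.8 -61.6 -13.1   8.3  -8.6] [ 430.95127805 -187.2064752   129.07787587] [179.93376559  43.90167986 156.59636058]
25 [ 436.33791411 -188.20862459  139.40908156]
w [-0.02   2.363 -0.04 ] t [-0.441  0.049 -0.15 ] rows>= 2.2
w [ 3.688  0.032 22.155] t [-0.441  0.049 -0.15 ] rows>= 20.9
30 [ 432.84763109 -186.72708735  137.43524479]
w [-0.022  1.738 -0.039] t [-0.276  0.048 -0.198] rows>= 1.6
w [ 2.718  0.035 22.296] t [-0.276  0.048 -0.198] rows>= 20.9
35 [ 429.52898522 -185.31840576  135.13845017]
w [-0.024  1.113 -0.038] t [-0.109  0.047 -0.232] rows>= 1.0
w [ 1.743  0.037 22.394] t [-0.109  0.047 -0.232] rows>= 20.9
```

Joint 3 is at its limit, so the tool can't back off further at this azimuth. I'll lift and come in from azimuth +22.

```bash
python3 -m crank '[{"wx":0,"wy":0,"wz":0,"tx":-1.5,"ty":0,"tz":-1.45,"gripper":85},{"wx":0,"wy":0,"wz":0,"tx":-3,"ty":0,"tz":-2.9,"gripper":85},{"wx":0,"wy":0,"wz":0,"tx":-3,"ty":0,"tz":-2.9,"gripper":85},{"wx":0,"wy":0,"wz":0,"tx":-3,"ty":0,"tz":-2.9,"gripper":85},{"wx":0,"wy":0,"wz":0,"tx":-3,"ty":0,"tz":-2.9,"gripper":85}]'
python3 - <<'E'
from h import *
s=observe();print(np.round(s["joint_positions"],1))
Rt=pose(22,45); z=Rt.as_matrix()[:,2]; p=np.array([455.4,-196.3,200])-50*z;print(p); go(p,Rt)
E
```

```text
clock: 7.25
tcp_pos: [433.6, -188.2, 232.1]
orientation: [179.9, 43.8, 156.6]
ft_force: [-0.7, -0.5, -0.2]
finger_gap: 0.993
grip_force: 0.0
[-35.1 -15.7 -54.1   8.4   8.2  -8.5]
[ 422.61910045 -209.54434312  235.35533906]
w [-3.96  -0.139 -4.057] t [-0.045 -0.957 -0.14 ] rows>= 5.3
w [-0.182  5.183 17.755] t [-0.045 -0.957 -0.14 ] rows>= 17.2
```

```bash
python3 -m crank '[{"wx":-3.96,"wy":-0.14,"wz":-4.06,"tx":-0.04,"ty":-0.96,"tz":-0.14,"gripper":85},{"wx":-3.96,"wy":-0.14,"wz":-4.06,"tx":-0.04,"ty":-0.96,"tz":-0.14,"gripper":85},{"wx":-3.96,"wy":-0.14,"wz":-4.06,"tx":-0.04,"ty":-0.96,"tz":-0.14,"gripper":85},{"wx":-3.96,"wy":-0.14,"wz":-4.06,"tx":-0.04,"ty":-0.96,"tz":-0.14,"gripper":85},{"wx":-3.96,"wy":-0.14,"wz":-4.06,"tx":-0.04,"ty":-0.96,"tz":-0.14,"gripper":85},{"wx":-3.96,"wy":-0.14,"wz":-4.06,"tx":-0.04,"ty":-0.96,"tz":-0.14,"gripper":85},{"wx":-3.96,"wy":-0.14,"wz":-4.06,"tx":-0.04,"ty":-0.96,"tz":-0.14,"gripper":85},{"wx":-3.96,"wy":-0.14,"wz":-4.06,"tx":-0.04,"ty":-0.96,"tz":-0.14,"gripper":85}]'
python3 - <<'E'
from h import *
s=observe();print(np.round(s["joint_positions"],1))
Rt=pose(22,45); z=Rt.as_matrix()[:,2]; p=np.array([455.4,-196.3,93])-49*z;print(p); go(p,Rt)
E
```

```text
clock: 8.05
tcp_pos: [422.6, -209.2, 234.5]
orientation: [179.8, 45.0, -158.2]
ft_force: [-0.6, -0.5, 0.1]
finger_gap: 0.998
grip_force: 0.0
[-53.3  -4.2 -41.9  38.2  43.2 -69.6]
[ 423.27471844 -209.27945626  127.64823228]
w [ 0.006 -0.    -0.015] t [ 3.006 -0.02   3.04 ] rows>= 2.1
w [-0.0000e+00 -1.0000e-02  2.2485e+01] t [ 3.006 -0.02   3.04 ] rows>= 20.9
```

```bash
python3 -m crank '[{"wx":0,"wy":0,"wz":0,"tx":1,"ty":0,"tz":1,"gripper":85},{"wx":0,"wy":0,"wz":0,"tx":2,"ty":0,"tz":2,"gripper":85},{"wx":0,"wy":0,"wz":0,"tx":3,"ty":-0.02,"tz":3.04,"gripper":85},{"wx":0,"wy":0,"wz":0,"tx":3,"ty":-0.02,"tz":3.04,"gripper":85},{"wx":0,"wy":0,"wz":0,"tx":3,"ty":-0.02,"tz":3.04,"gripper":85}]'
python3 - <<'E'
from h import *
s=observe();print(np.round(s["joint_positions"],1))
im,d=get_image("wrist"); cv2.imwrite("pics/w4.png",im[:,:,::-1])
E
```

```text
clock: 8.55
tcp_pos: [423.8, -209.0, 129.4]
orientation: [179.9, 45.1, -158.0]
ft_force: [0.1, 0.3, -0.2]
finger_gap: 0.997
grip_force: 0.0
[-53.2   6.4 -48.2  21.1  43.2 -69.6]
```

View pics/w4.png

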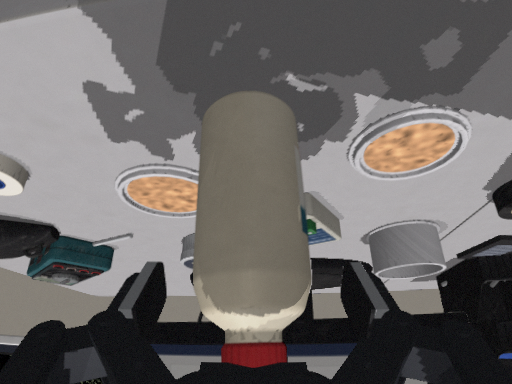

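The bottle is centred at u≈252 between the fingers, so I'll close on it.

```bash
python3 -m crank '[{"wx":0,"wy":0,"wz":0,"tx":0,"ty":0,"tz":0,"gripper":60},{"wx":0,"wy":0,"wz":0,"tx":0,"ty":0,"tz":0,"gripper":48},{"wx":0,"wy":0,"wz":0,"tx":0,"ty":0,"tz":0,"gripper":48},{"wx":0,"wy":0,"wz":0,"tx":0,"ty":0,"tz":0,"gripper":48},{"wx":0,"wy":0,"wz":0,"tx":0,"ty":0,"tz":0,"gripper":48},{"wx":0,"wy":0,"wz":0,"tx":0,"ty":0,"tz":0,"gripper":48}]' 50
```

```text
clock: 9.2
tcp_pos: [425.6, -211.2, 131.8]
orientation: [-179.6, 45.3, -157.6]
ft_force: [-1.6, 0.8, 7.0]
finger_gap: 0.584
grip_force: 51.1
```

```bash
python3 -m crank '[{"wx":0,"wy":0,"wz":0,"tx":-0.3,"ty":0,"tz":-0.3,"gripper":48},{"wx":0,"wy":0,"wz":0,"tx":-0.8,"ty":0,"tz":-0.8,"gripper":48},{"wx":0,"wy":0,"wz":0,"tx":-1.4,"ty":0,"tz":-1.4,"gripper":48},{"wx":0,"wy":0,"wz":0,"tx":-2,"ty":0,"tz":-2,"gripper":48},{"wx":0,"wy":0,"wz":0,"tx":-2.2,"ty":0,"tz":-2.2,"gripper":48},{"wx":0,"wy":0,"wz":0,"tx":-2.2,"ty":0,"tz":-2.2,"gripper":48},{"wx":0,"wy":0,"wz":0,"tx":-2.2,"ty":0,"tz":-2.2,"gripper":48}]' 50
cat >> h.py <<'E'
def bfit(cam="wrist",save=None):
    from scipy.optimize import least_squares
    P=camera_params(cam); im,d=get_image(cam)
    if save: cv2.imwrite("pics/"+save,im[:,:,::-1])
    W=cloud(silhouettes("bottle_center",cam)[0]["region"],d,P,cam)
    s=observe(); c0=np.array(s["tcp_pos"])+50*Ro.from_euler('xyz',s["orientation"],degrees=True).as_matrix()[:,2]
    W=W[np.hypot(W[:,0]-c0[0],W[:,1]-c0[1])<60]; W=W[W[:,2]<c0[2]+5]
    def res(p):
        a=np.array([p[2],p[3],1.]);a/=np.linalg.norm(a); v=W-[p[0],p[1],c0[2]]
        return np.linalg.norm(v-np.outer(v@a,a),axis=1)-26.5
    f=least_squares(res,[c0[0],c0[1],0,0],loss="soft_l1")
    print("axis at z",c0[2].round(1),f.x[:2].round(1),"tilt deg",np.degrees(f.x[2:]).round(2),"rms",np.std(f.fun).round(2),"zlow",np.percentile(W[:,2],1).round(1),"grasp",c0.round(1),len(W))
E
python3 - <<'E'
from h import *
bfit(save="w5.png"); s=observe(); print(s["joint_positions"])
look(["cup_holder_floor"],"top"); look(["cup_holder_floor"],"wrist")
E
```

```text
clock: 9.9
tcp_pos: [423.7, -209.9, 206.6]
orientation: [-179.9, 45.0, -158.0]
ft_force: [-0.2, 0.0, -3.8]
finger_gap: 0.583
grip_force: 52.5
axis at z 170.8 [ 456. -197.] tilt deg [ 1.33 -0.23] rms 0.79 zlow 79.2 grasp [ 456.3 -196.4  170.8] 20823
[-53.25478039  -1.71445788 -43.80862798  33.66600646  43.14522492
 -69.59673884]
cup_holder_floor 0.83 [199. 172.  31.  35.] circle 568.2 32.2 37.0 mid [568.1  31.7  44.4] ztop 44.4
cup_holder_floor 0.63 [358. 158.  76.  61.] circle 567.3 30.8 37.6 mid [566.2  29.6  41.6] ztop 42.6
```

View pics/w5.png

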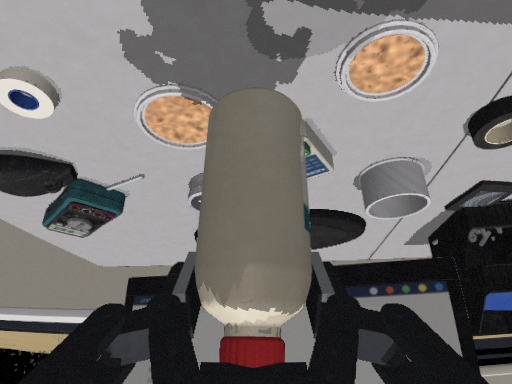

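The bottle is held upright (axis u≈252) with its underside about 75 mm up, and the cup shows at (395,185). Carrying it over.

Run:
```python
from h import *
s=observe(); go(np.array(s["tcp_pos"])+[111.7,228,0],Ro.from_euler('xyz',s["orientation"],degrees=True))
```

```text
w [0. 0. 0.] t [-5.346  6.78   5.347] rows>= 5.1
w [ 0.   0.  22.5] t [-5.346  6.78   5.347] rows>= 21.0
```

```bash
python3 -m crank '[{"wx":0,"wy":0,"wz":0,"tx":-0.25,"ty":0.3,"tz":0.25,"gripper":48},{"wx":0,"wy":0,"wz":0,"tx":-0.75,"ty":0.95,"tz":0.75,"gripper":48},{"wx":0,"wy":0,"wz":0,"tx":-1.4,"ty":1.8,"tz":1.4,"gripper":48},{"wx":0,"wy":0,"wz":0,"tx":-2.1,"ty":2.65,"tz":2.1,"gripper":48},{"wx":0,"wy":0,"wz":0,"tx":-2.8,"ty":3.5,"tz":2.8,"gripper":48},{"wx":0,"wy":0,"wz":0,"tx":-3.5,"ty":4.4,"tz":3.5,"gripper":48},{"wx":0,"wy":0,"wz":0,"tx":-4.1,"ty":5.2,"tz":4.1,"gripper":48},{"wx":0,"wy":0,"wz":0,"tx":-4.7,"ty":5.95,"tz":4.7,"gripper":48},{"wx":0,"wy":0,"wz":0,"tx":-5.1,"ty":6.5,"tz":5.1,"gripper":48},{"wx":0,"wy":0,"wz":0,"tx":-5.35,"ty":6.78,"tz":5.35,"gripper":48},{"wx":0,"wy":0,"wz":0,"tx":-5.35,"ty":6.78,"tz":5.35,"gripper":48},{"wx":0,"wy":0,"wz":0,"tx":-5.35,"ty":6.78,"tz":5.35,"gripper":48}]'
python3 - <<'E'
from h import *
bfit(save="w6.png"); s=observe(); print(np.round(s["joint_positions"],1))
look(["cup_holder_floor"],"wrist")
c,s_=get_image("top"); cv2.imwrite("pics/top1.png",cv2.resize(c[120:300,120:400,::-1],None,fx=2,fy=2))
E
```

```text
clock: 11.4
tcp_pos: [535.8, 17.5, 207.1]
orientation: [-179.9, 45.0, -157.9]
ft_force: [0.3, 0.5, -3.1]
finger_gap: 0.581
grip_force: 52.8
axis at z 172.0 [568.2  30.3] tilt deg [ 1.36 -0.18] rms 0.84 zlow 79.6 grasp [568.7  30.1 172. ] 21072
[-15.3  -3.4 -48.2   6.6  25.3 -28.3]
cup_holder_floor 0.75 [196.   0. 121. 103.] circle 566.5 31.1 37.0 mid [562.2  30.7  42.5] ztop 43.6
```

View pics/w6.png

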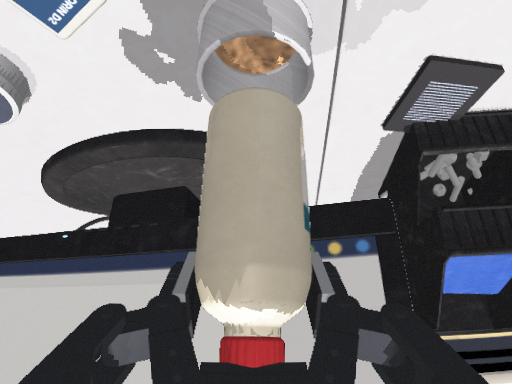

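The bottle is over the cup: axis (568,30) against the cup centre (567,31). Lowering.

```bash
python3 -m crank '[{"wx":0,"wy":0,"wz":0,"tx":0.3,"ty":0.02,"tz":0.3,"gripper":48},{"wx":0,"wy":0,"wz":0,"tx":0.7,"ty":0.02,"tz":0.7,"gripper":48},{"wx":0,"wy":0,"wz":0,"tx":1.1,"ty":0.02,"tz":1.1,"gripper":48},{"wx":0,"wy":0,"wz":0,"tx":1.4,"ty":0.02,"tz":1.4,"gripper":48},{"wx":0,"wy":0,"wz":0,"tx":1.65,"ty":0.02,"tz":1.65,"gripper":48},{"wx":0,"wy":0,"wz":0,"tx":1.8,"ty":0.02,"tz":1.8,"gripper":48},{"wx":0,"wy":0,"wz":0,"tx":1.8,"ty":0.02,"tz":1.8,"gripper":48},{"wx":0,"wy":0,"wz":0,"tx":1.8,"ty":0.02,"tz":1.8,"gripper":48}]'
python3 -m crank '[{"wx":0,"wy":0,"wz":0,"tx":0.06,"ty":0,"tz":0.06,"gripper":48},{"wx":0,"wy":0,"wz":0,"tx":0.12,"ty":0,"tz":0.12,"gripper":48},{"wx":0,"wy":0,"wz":0,"tx":0.12,"ty":0,"tz":0.12,"gripper":48}]'
```

```text
clock: 12.45
tcp_pos: [536.4, 17.9, 144.3]
orientation: [-179.8, 45.1, -157.8]
ft_force: [-0.0, -0.2, -2.5]
finger_gap: 0.585
grip_force: 52.8
clock: 12.75
tcp_pos: [536.0, 18.1, 139.7]
orientation: [-179.8, 45.1, -157.8]
ft_force: [0.5, -0.9, -3.1]
finger_gap: 0.585
grip_force: 52.8
```

```bash
python3 -m crank '[{"wx":0,"wy":0,"wz":0,"tx":0.06,"ty":0,"tz":0.06,"gripper":48},{"wx":0,"wy":0,"wz":0,"tx":0.1,"ty":0,"tz":0.1,"gripper":48},{"wx":0,"wy":0,"wz":0,"tx":0.1,"ty":0,"tz":0.1,"gripper":48}]'
python3 -m crank '[{"wx":0,"wy":0,"wz":0,"tx":0.05,"ty":0,"tz":0.05,"gripper":48},{"wx":0,"wy":0,"wz":0,"tx":0.05,"ty":0,"tz":0.05,"gripper":48}]'
```

```text
clock: 13.05
tcp_pos: [536.2, 18.1, 136.2]
orientation: [-179.8, 45.1, -157.8]
ft_force: [-0.5, -0.2, -1.9]
finger_gap: 0.585
grip_force: 52.9
clock: 13.25
tcp_pos: [537.3, 18.4, 135.9]
orientation: [-179.8, 45.3, -157.7]
ft_force: [-2.1, 2.3, 5.9]
finger_gap: 0.582
grip_force: 53.3
```

It has touched the cup floor. Releasing and rising.

```bash
python3 -m crank '[{"wx":0,"wy":0,"wz":0,"tx":-0.03,"ty":0,"tz":-0.03,"gripper":60},{"wx":0,"wy":0,"wz":0,"tx":-0.03,"ty":0,"tz":-0.03,"gripper":85},{"wx":0,"wy":0,"wz":0,"tx":-0.03,"ty":0,"tz":-0.03,"gripper":85},{"wx":0,"wy":0,"wz":0,"tx":-0.03,"ty":0,"tz":-0.03,"gripper":85},{"wx":0,"wy":0,"wz":0,"tx":-1,"ty":0,"tz":-1,"gripper":85},{"wx":0,"wy":0,"wz":0,"tx":-2,"ty":0,"tz":-2,"gripper":85},{"wx":0,"wy":0,"wz":0,"tx":-3,"ty":0,"tz":-3,"gripper":85},{"wx":0,"wy":0,"wz":0,"tx":-4,"ty":0,"tz":-4,"gripper":85},{"wx":0,"wy":0,"wz":0,"tx":-4,"ty":0,"tz":-4,"gripper":85},{"wx":0,"wy":0,"wz":0,"tx":-4,"ty":0,"tz":-4,"gripper":85}]'
python3 - <<'E'
from h import *
im,d=get_image("wrist"); cv2.imwrite("pics/w7.png",im[:,:,::-1])
r=silhouettes("bottle_center","top"); im,d=get_image("top"); W=cloud(r[0]["region"],d,camera_params("top"),"top"); print(W[:,2].min(),W[:,2].max(),W[W[:,2]>110].mean(0))
s=observe();print(np.round(s["joint_positions"],1))
# look pose for small roll: roll at (569,-357)
az=np.degrees(np.arctan2(-357,569)); u=np.array([569,-357])/np.hypot(569,357); p=[*(np.array([569,-357])-35*u),240]; print(az,p); go(p,pose(az,0))
E
```

```text
clock: 14.25
tcp_pos: [536.3, 18.1, 277.2]
orientation: [-179.7, 45.2, -157.8]
ft_force: [-0.1, -0.3, -1.2]
finger_gap: 0.991
grip_force: 0.0
-5.536394093816677 353.40269602111516 [536.55170446  11.30847376 296.40618789]
[-15.2  -9.4 -43.4  17.6  25.2 -28.3]
-32.10483925063249 [np.float64(539.3523037406546), np.float64(-338.3985455806919), 240]
w [2.646 5.179 6.405] t [  4.608 -13.308  -2.702] rows>= 8.1
w [ -6.101   3.117 -14.773] t [  4.608 -13.308  -2.702] rows>= 15.2
```

View pics/w7.png

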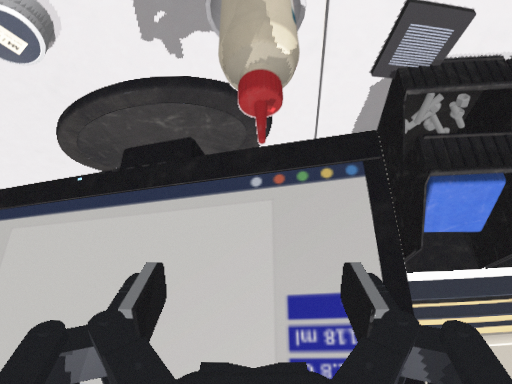

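The bottle stands upright in the cup, nozzle tip at (262,140). Next is the small roll.

```bash
python3 -m crank '[{"wx":0,"wy":0,"wz":0,"tx":1,"ty":-3,"tz":-1.5,"gripper":85},{"wx":2.65,"wy":5.18,"wz":6.4,"tx":4.6,"ty":-13.3,"tz":-2.7,"gripper":85},{"wx":2.65,"wy":5.18,"wz":6.4,"tx":4.6,"ty":-13.3,"tz":-2.7,"gripper":85},{"wx":2.65,"wy":5.18,"wz":6.4,"tx":4.6,"ty":-13.3,"tz":-2.7,"gripper":85},{"wx":2.65,"wy":5.18,"wz":6.4,"tx":4.6,"ty":-13.3,"tz":-2.7,"gripper":85},{"wx":2.65,"wy":5.18,"wz":6.4,"tx":4.6,"ty":-13.3,"tz":-2.7,"gripper":85},{"wx":2.65,"wy":5.18,"wz":6.4,"tx":4.6,"ty":-13.3,"tz":-2.7,"gripper":85},{"wx":2.65,"wy":5.18,"wz":6.4,"tx":4.6,"ty":-13.3,"tz":-2.7,"gripper":85},{"wx":2.65,"wy":5.18,"wz":6.4,"tx":4.6,"ty":-13.3,"tz":-2.7,"gripper":85},{"wx":2.65,"wy":5.18,"wz":6.4,"tx":4.6,"ty":-13.3,"tz":-2.7,"gripper":85},{"wx":2.65,"wy":5.18,"wz":6.4,"tx":4.6,"ty":-13.3,"tz":-2.7,"gripper":85},{"wx":2.65,"wy":5.18,"wz":6.4,"tx":4.6,"ty":-13.3,"tz":-2.7,"gripper":85}]'
python3 - <<'E'
from h import *
s=observe();print(np.round(s["joint_positions"],1))
look(["roll_small_center","dish_large_floor"],save="w8.png")
for o in (74,):
    r=look(["bottle_center"],"top")
E
```

```text
clock: 15.6
tcp_pos: [540.1, -337.6, 241.7]
orientation: [179.9, 0.2, 148.0]
ft_force: [0.2, 0.6, -0.3]
finger_gap: 0.999
grip_force: 0.0
[-37.9  19.   -4.9  65.9   0.1  -5.9]
roll_small_center 0.94 [229. 186.  45.  47.] circle 569.0 -357.8 24.3 mid [ 568.4 -357.8   11.9] ztop 13.0
dish_large_floor 0.58 [317.  91.  87.  90.] circle 561.3 -226.9 43.3 mid [ 560.7 -227.3    4.4] ztop 5.8
bottle_center 0.93 [194. 171.  33.  31.] circle 563.9 31.6 26.2 mid [563.   30.5  80.3] ztop 136.6
```

Run:
```python
from h import *
Rt=pose(-32.1,0); go([568.7,-357.8,77],Rt)
```

```text
w [0.006 0.034 0.007] t [-1.346 -0.074  6.654] rows>= 3.4
w [-5.4000e-02  9.0000e-03 -2.2493e+01] t [-1.346 -0.074  6.654] rows>= 20.9
```

```bash
python3 -m crank '[{"wx":0,"wy":0.03,"wz":0,"tx":-1.35,"ty":-0.07,"tz":2,"gripper":85},{"wx":0,"wy":0.03,"wz":0,"tx":-1.35,"ty":-0.07,"tz":4,"gripper":85},{"wx":0,"wy":0.03,"wz":0,"tx":-1.35,"ty":-0.07,"tz":5.5,"gripper":85},{"wx":0,"wy":0.03,"wz":0,"tx":-1.35,"ty":-0.07,"tz":6.3,"gripper":75},{"wx":0,"wy":0.03,"wz":0,"tx":-1.35,"ty":-0.07,"tz":6.65,"gripper":65},{"wx":0,"wy":0.03,"wz":0,"tx":-1.35,"ty":-0.07,"tz":6.65,"gripper":60}]'
python3 -m crank '[{"wx":0,"wy":0,"wz":0,"tx":0,"ty":0,"tz":0,"gripper":50},{"wx":0,"wy":0,"wz":0,"tx":0,"ty":0,"tz":0,"gripper":42},{"wx":0,"wy":0,"wz":0,"tx":0,"ty":0,"tz":0,"gripper":42},{"wx":0,"wy":0,"wz":0,"tx":0,"ty":0,"tz":0,"gripper":42},{"wx":0,"wy":0,"wz":0,"tx":0,"ty":0,"tz":0,"gripper":42}]' 40
```

```text
clock: 16.45
tcp_pos: [568.5, -357.6, 75.8]
orientation: [179.9, -0.1, 147.9]
ft_force: [0.2, 0.8, 0.1]
finger_gap: 0.701
grip_force: 0.0
clock: 16.95
tcp_pos: [570.7, -359.2, 79.4]
orientation: [180.0, 0.3, 147.9]
ft_force: [-0.2, 0.6, 6.5]
finger_gap: 0.522
grip_force: 41.5
```

```bash
python3 -m crank '[{"wx":0,"wy":0,"wz":0,"tx":0,"ty":0,"tz":-0.5,"gripper":42},{"wx":0,"wy":0,"wz":0,"tx":0,"ty":0,"tz":-1.2,"gripper":42},{"wx":0,"wy":0,"wz":0,"tx":0,"ty":0,"tz":-2,"gripper":42},{"wx":0,"wy":0,"wz":0,"tx":0,"ty":0,"tz":-2.4,"gripper":42},{"wx":0,"wy":0,"wz":0,"tx":0,"ty":0,"tz":-2.4,"gripper":42}]'
cat >> h.py <<'E'
def held(name,save):
    s=observe(); Rt=Ro.from_euler('xyz',s["orientation"],degrees=True)
    im,d,o=look([name],save=save)
    if name in o:
        L=Rt.inv().apply(o[name]-np.array(s["tcp_pos"])); print("tool frame: mid",((np.percentile(L,2,0)+np.percentile(L,98,0))/2).round(1),"z min/max",np.percentile(L[:,2],[2,50,98]).round(1))
    W=cloud(np.ones(d.shape,bool),d,camera_params("wrist"),"wrist"); L=Rt.inv().apply(W-np.array(s["tcp_pos"]))
    for sg in(1,-1):
        k=(sg*L[:,1]>15)&(sg*L[:,1]<50)&(abs(L[:,0])<16)&(L[:,2]<95)&(L[:,2]>30); F=L[k]; print("finger",sg,len(F),np.percentile(F,98,0).round(1) if len(F) else '')
E
python3 - <<'E'
from h import *
held("roll_small_center","w9.png")
s=observe(); p=np.array(s["tcp_pos"]); print(p,s["orientation"]); go([438.5,-95,p[2]],pose(-32.1,0))
look(["dish_small_floor"],"top")
E
```

```text
clock: 17.45
tcp_pos: [570.4, -359.0, 139.3]
orientation: [180.0, 0.3, 147.9]
ft_force: [0.2, 1.0, -1.5]
finger_gap: 0.522
grip_force: 40.8
roll_small_center 0.88 [209. 212.  90.  93.] circle 569.0 -357.4 24.2 mid [ 568.4 -357.1   71.4] ztop 72.7
tool frame: mid [ 3.2  0.8 72.3] z min/max [66.1 67.5 78.5]
finger 1 2842 [14.5 36.6 70.8]
finger -1 2691 [ 14.4 -15.5  70.9]
[ 569.05512348 -358.05310998  136.70292864] [ 1.79964854e+02 -3.27294481e-03  1.47928245e+02]
w [ 0.004 -0.     0.004] t [1.0012e+01 6.1430e+00 4.0000e-03] rows>= 5.9
w [ 1.0000e-03  7.0000e-03 -2.2496e+01] t [1.0012e+01 6.1430e+00 4.0000e-03] rows>= 21.0
dish_small_floor 0.83 [250. 228.  34.  34.] circle 438.8 -93.5 38.1 mid [439.3 -94.7   6.2] ztop 7.1
```

View pics/w9.png

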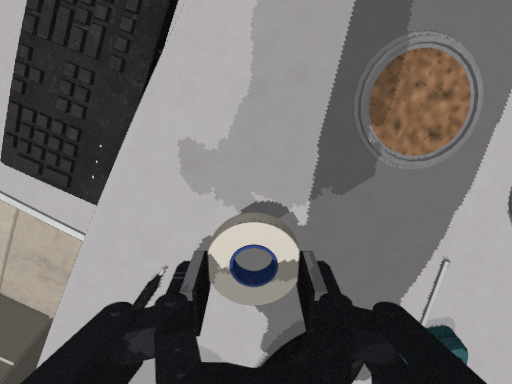

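The small roll is held level at (253,262) between the pads, with the fingertips about 9 mm above its underside. Moving to the small dish.

```bash
python3 -m crank '[{"wx":0,"wy":0,"wz":0,"tx":0.6,"ty":0.4,"tz":0,"gripper":42},{"wx":0,"wy":0,"wz":0,"tx":1.8,"ty":1.1,"tz":0,"gripper":42},{"wx":0,"wy":0,"wz":0,"tx":3.2,"ty":2,"tz":0,"gripper":42},{"wx":0,"wy":0,"wz":0,"tx":4.6,"ty":2.8,"tz":0,"gripper":42},{"wx":0,"wy":0,"wz":0,"tx":6,"ty":3.7,"tz":0,"gripper":42},{"wx":0,"wy":0,"wz":0,"tx":7.4,"ty":4.6,"tz":0,"gripper":42},{"wx":0,"wy":0,"wz":0,"tx":8.6,"ty":5.3,"tz":0,"gripper":42},{"wx":0,"wy":0,"wz":0,"tx":9.5,"ty":5.9,"tz":0,"gripper":42},{"wx":0,"wy":0,"wz":0,"tx":10,"ty":6.14,"tz":0,"gripper":42},{"wx":0,"wy":0,"wz":0,"tx":10,"ty":6.14,"tz":0,"gripper":42},{"wx":0,"wy":0,"wz":0,"tx":10,"ty":6.14,"tz":0,"gripper":42}]'
python3 - <<'E'
from h import *
held("roll_small_center",None)
look(["dish_small_floor"])
go([438.7,-95,83.5],pose(-32.1,0))
E
```

```text
clock: 18.75
tcp_pos: [439.6, -96.0, 136.9]
orientation: [180.0, 0.1, 147.9]
ft_force: [-0.2, -1.0, -0.2]
finger_gap: 0.524
grip_force: 40.9
roll_small_center 0.63 [209. 214.  91.  90.] circle 438.4 -94.1 24.4 mid [437.5 -93.9  69. ] ztop 70.3
tool frame: mid [ 2.9  0.6 72.6] z min/max [66.1 67.4 79.2]
finger 1 2713 [13.9 35.5 68. ]
finger -1 2633 [ 14.  -15.5  68.1]
dish_small_floor 0.81 [201. 157. 106. 102.] circle 438.2 -94.9 37.5 mid [436.2 -93.8   4.7] ztop 6.2
w [ 0.005  0.007 -0.005] t [0.072 0.023 2.141] rows>= 1.1
w [ 1.1000e-02 -8.0000e-03  2.2495e+01] t [0.072 0.023 2.141] rows>= 20.9
```

```bash
python3 -m crank '[{"wx":0,"wy":0,"wz":0,"tx":0,"ty":0,"tz":0.6,"gripper":42},{"wx":0,"wy":0,"wz":0,"tx":0,"ty":0,"tz":1.2,"gripper":42},{"wx":0,"wy":0,"wz":0,"tx":0,"ty":0,"tz":1.8,"gripper":42},{"wx":0,"wy":0,"wz":0,"tx":0,"ty":0,"tz":2.1,"gripper":42},{"wx":0,"wy":0,"wz":0,"tx":0,"ty":0,"tz":2.17,"gripper":42},{"wx":0,"wy":0,"wz":0,"tx":0,"ty":0,"tz":2.2,"gripper":42}]'
```

```text
clock: 19.55
tcp_pos: [438.7, -95.7, 82.4]
orientation: [-180.0, -0.1, 147.9]
ft_force: [-3.9, 1.3, 11.8]
finger_gap: 0.525
grip_force: 42.2
```

```bash
python3 -m crank '[{"wx":0,"wy":0,"wz":0,"tx":0,"ty":0,"tz":-0.05,"gripper":55},{"wx":0,"wy":0,"wz":0,"tx":0,"ty":0,"tz":-0.05,"gripper":65},{"wx":0,"wy":0,"wz":0,"tx":0,"ty":0,"tz":-0.05,"gripper":70},{"wx":0,"wy":0,"wz":0,"tx":0,"ty":0,"tz":-1,"gripper":80},{"wx":0,"wy":0,"wz":0,"tx":0,"ty":0,"tz":-3,"gripper":85},{"wx":0,"wy":0,"wz":0,"tx":0,"ty":0,"tz":-5,"gripper":85},{"wx":0,"wy":0,"wz":0,"tx":0,"ty":0,"tz":-6,"gripper":85},{"wx":0,"wy":0,"wz":0,"tx":0,"ty":0,"tz":-6,"gripper":85}]'
python3 - <<'E'
from h import *
look(["roll_small_center","dish_small_floor"],save="w10.png")
b=np.array([439,52]); az=np.degrees(np.arctan2(*b[::-1])); u=b/np.hypot(*b); p=[*(b-35*u),232]; print(az,p); go(p,pose(az,0)); go(p,pose(-32.1,0))
E
```

```text
clock: 20.35
tcp_pos: [442.0, -96.5, 236.8]
orientation: [179.8, 0.6, 147.9]
ft_force: [0.3, -0.5, 0.9]
finger_gap: 0.994
grip_force: 0.0
dish_small_floor 0.8 [214. 132.  76.  78.] circle 438.4 -95.1 37.4 mid [437.9 -94.8   5. ] ztop 6.5
6.755267573586574 [np.float64(404.24298236267134), np.float64(47.882995632936016), 232]
w [ 0.006 -0.008 -4.853] t [ 4.19   4.127 -0.03 ] rows>= 4.5
w [-1.0000e-02 -8.0000e-03  1.7647e+01] t [ 4.19   4.127 -0.03 ] rows>= 16.4
w [ 0.003 -0.009  0.004] t [ 4.19   4.127 -0.03 ] rows>= 2.9
w [ 1.4000e-02  5.0000e-03 -2.2496e+01] t [ 4.19   4.127 -0.03 ] rows>= 21.0
```

View pics/w10.png

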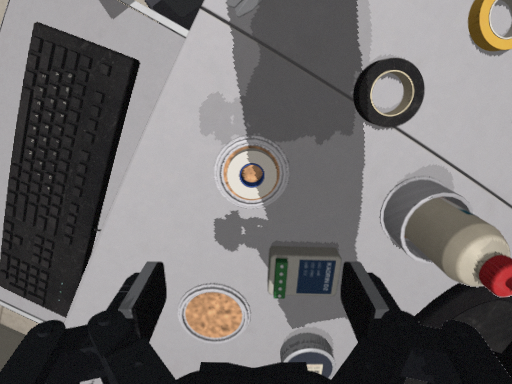

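The small roll lies flat and centred in its dish at (252,172), and the bottle stands in the cup. Next is the black roll.

```bash
python3 -m crank '[{"wx":0,"wy":0,"wz":-4.85,"tx":4.19,"ty":4.13,"tz":0,"gripper":85},{"wx":0,"wy":0,"wz":-4.85,"tx":4.19,"ty":4.13,"tz":0,"gripper":85},{"wx":0,"wy":0,"wz":-4.85,"tx":4.19,"ty":4.13,"tz":0,"gripper":85},{"wx":0,"wy":0,"wz":-4.85,"tx":4.19,"ty":4.13,"tz":0,"gripper":85},{"wx":0,"wy":0,"wz":-4.85,"tx":4.19,"ty":4.13,"tz":0,"gripper":85},{"wx":0,"wy":0,"wz":-4.85,"tx":4.19,"ty":4.13,"tz":0,"gripper":85},{"wx":0,"wy":0,"wz":-4.85,"tx":4.19,"ty":4.13,"tz":0,"gripper":85}]'
python3 - <<'E'
from h import *
im,d,o=look(["roll_large_center","roll_middle_center"],save="w11.png")
W=o["roll_large_center"];(cx,cy),r=cv2.minEnclosingCircle(W[W[:,2]>11][:,:2].astype(np.float32)); print(cx,cy,r)
go([cx,cy,83],pose(6.8,0))
E
```

```text
clock: 21.2
tcp_pos: [403.9, 47.7, 230.5]
orientation: [179.9, -0.2, -173.4]
ft_force: [-0.4, -0.0, -0.5]
finger_gap: 0.991
grip_force: 0.0
roll_large_center 0.65 [223. 185.  61.  60.] circle 438.5 52.2 30.2 mid [438.   52.2  16.8] ztop 17.9
roll_middle_center 0.79 [348. 196.  52.  54.] circle 432.2 173.6 28.3 mid [431.7 173.   15.4] ztop 16.8
438.4768371582031 52.21307373046875 30.23046875
w [ 0.006 -0.007 -0.022] t [-1.373  0.031  5.931] rows>= 3.0
w [-1.1000e-02 -9.0000e-03  2.2478e+01] t [-1.373  0.031  5.931] rows>= 20.9
```

```bash
python3 -m crank '[{"wx":0,"wy":0,"wz":0,"tx":-1.37,"ty":0.03,"tz":2,"gripper":85},{"wx":0,"wy":0,"wz":0,"tx":-1.37,"ty":0.03,"tz":4,"gripper":85},{"wx":0,"wy":0,"wz":0,"tx":-1.37,"ty":0.03,"tz":5.5,"gripper":85},{"wx":0,"wy":0,"wz":0,"tx":-1.37,"ty":0.03,"tz":6,"gripper":85},{"wx":0,"wy":0,"wz":0,"tx":-1.37,"ty":0.03,"tz":6.25,"gripper":85},{"wx":0,"wy":0,"wz":0,"tx":-1.37,"ty":0.03,"tz":6.25,"gripper":75},{"wx":0,"wy":0,"wz":0,"tx":-1.37,"ty":0.03,"tz":6.25,"gripper":54},{"wx":0,"wy":0,"wz":0,"tx":-1.37,"ty":0.03,"tz":6.25,"gripper":54},{"wx":0,"wy":0,"wz":0,"tx":-1.37,"ty":0.03,"tz":6.25,"gripper":54},{"wx":0,"wy":0,"wz":0,"tx":-1.37,"ty":0.03,"tz":6.25,"gripper":54},{"wx":0,"wy":0,"wz":0,"tx":-1.37,"ty":0.03,"tz":6.25,"gripper":54}]' 45
python3 -m crank '[{"wx":0,"wy":0,"wz":0,"tx":0,"ty":0,"tz":-0.5,"gripper":54},{"wx":0,"wy":0,"wz":0,"tx":0,"ty":0,"tz":-1.2,"gripper":54},{"wx":0,"wy":0,"wz":0,"tx":0,"ty":0,"tz":-2,"gripper":54},{"wx":0,"wy":0,"wz":0,"tx":0,"ty":0,"tz":-2.8,"gripper":54},{"wx":0,"wy":0,"wz":0,"tx":0,"ty":0,"tz":-3,"gripper":54},{"wx":0,"wy":0,"wz":0,"tx":0,"ty":0,"tz":-3,"gripper":54},{"wx":0,"wy":0,"wz":0,"tx":0,"ty":0,"tz":-3,"gripper":54}]'
python3 - <<'E'
from h import *
held("roll_large_center","w12.png")
s=observe(); p=s["tcp_pos"]; print(p)
print("same az");go([561.4,-226,p[2]],pose(6.8,0)); print("az -22");go([561.4,-226,p[2]],pose(-22,0))
look(["dish_large_floor"],"top")
E
```

```text
clock: 22.45
tcp_pos: [440.4, 52.4, 77.4]
orientation: [-180.0, 0.2, -173.3]
ft_force: [-1.5, -0.3, 6.8]
finger_gap: 0.671
grip_force: 48.5
clock: 23.15
tcp_pos: [438.4, 52.5, 150.2]
orientation: [180.0, -0.0, -173.3]
ft_force: [-0.5, -0.4, -0.3]
finger_gap: 0.668
grip_force: 48.3
roll_large_center 0.75 [195. 202. 120. 120.] circle 436.7 52.5 30.5 mid [435.5  52.4  89.1] ztop 90.5
tool frame: mid [ 3.2  0.2 68. ] z min/max [59.2 60.6 76.8]
finger 1 3519 [14.6 41.3 71.9]
finger -1 3503 [ 14.7 -15.7  71.2]
[437.92458873  52.55590318 149.64298032]
same az
w [ 0.006 -0.012 -0.009] t [ -3.6   -11.644  -0.016] rows>= 6.1
w [-1.9000e-02 -9.0000e-03  2.2491e+01] t [ -3.6   -11.644  -0.016] rows>= 20.9
az -22
w [ 3.000e-03 -1.300e-02  3.591e+00] t [ -3.6   -11.644  -0.016] rows>= 6.1
w [ 1.8000e-02  4.0000e-03 -1.8909e+01] t [ -3.6   -11.644  -0.016] rows>= 17.6
dish_large_floor 0.87 [306. 174.  41.  36.] circle 562.2 -226.6 44.4 mid [ 562.8 -225.6    6.5] ztop 7.3
```

```bash
python3 -m crank '[{"wx":0,"wy":0,"wz":0,"tx":-0.2,"ty":-0.6,"tz":0,"gripper":54},{"wx":0,"wy":0,"wz":0,"tx":-0.6,"ty":-2,"tz":0,"gripper":54},{"wx":0,"wy":0,"wz":0,"tx":-1.1,"ty":-3.5,"tz":0,"gripper":54},{"wx":0,"wy":0,"wz":0,"tx":-1.6,"ty":-5.1,"tz":0,"gripper":54},{"wx":0,"wy":0,"wz":0,"tx":-2.1,"ty":-6.7,"tz":0,"gripper":54},{"wx":0,"wy":0,"wz":0,"tx":-2.6,"ty":-8.3,"tz":0,"gripper":54},{"wx":0,"wy":0,"wz":0,"tx":-3.1,"ty":-9.7,"tz":0,"gripper":54},{"wx":0,"wy":0,"wz":0,"tx":-3.4,"ty":-10.9,"tz":0,"gripper":54},{"wx":0,"wy":0,"wz":0,"tx":-3.65,"ty":-11.65,"tz":0,"gripper":54},{"wx":0,"wy":0,"wz":0,"tx":-3.65,"ty":-11.65,"tz":0,"gripper":54},{"wx":0,"wy":0,"wz":0,"tx":-3.65,"ty":-11.65,"tz":0,"gripper":54}]'
python3 - <<'E'
from h import *
held("roll_large_center",None)
look(["dish_large_floor","logger_center"])
s=observe();print(s["tcp_pos"])
E
```

```text
clock: 24.45
tcp_pos: [563.0, -225.9, 149.6]
orientation: [179.9, -0.1, -173.3]
ft_force: [-0.3, 0.6, -1.8]
finger_gap: 0.667
grip_force: 48.3
roll_large_center 0.58 [194. 201. 120. 126.] circle 561.2 -225.8 30.6 mid [ 559.9 -225.8   88.6] ztop 89.9
tool frame: mid [ 3.3  0.1 68.4] z min/max [59.2 60.7 77.6]
finger 1 3582 [14.8 42.2 72.3]
finger -1 3388 [ 14.4 -15.5  69.3]
dish_large_floor 0.68 [193. 148. 115. 111.] circle 560.9 -226.8 42.7 mid [ 560.7 -227.     4.6] ztop 6.1
logger_center 0.71 [359. 171. 116. 112.] circle 544.3 -126.6 22.6 mid [ 543.4 -127.1   29.4] ztop 30.4
[ 563.01820492 -224.90014112  150.33352428]
```

```bash
python3 -m crank '[{"wx":0,"wy":0,"wz":0,"tx":0,"ty":0.03,"tz":0.8,"gripper":54},{"wx":0,"wy":0,"wz":0,"tx":0,"ty":0.03,"tz":1.6,"gripper":54},{"wx":0,"wy":0,"wz":0,"tx":0,"ty":0.03,"tz":2.3,"gripper":54},{"wx":0,"wy":0,"wz":0,"tx":0,"ty":0.03,"tz":2.6,"gripper":54},{"wx":0,"wy":0,"wz":0,"tx":0,"ty":0.03,"tz":2.7,"gripper":54},{"wx":0,"wy":0,"wz":0,"tx":0,"ty":0.03,"tz":2.76,"gripper":54},{"wx":0,"wy":0,"wz":0,"tx":0,"ty":0.03,"tz":2.8,"gripper":54}]'
```

```text
clock: 25.4
tcp_pos: [564.2, -225.5, 81.4]
orientation: [-180.0, 0.1, -173.3]
ft_force: [-0.2, -0.5, -0.2]
finger_gap: 0.666
grip_force: 48.3
```

```bash
python3 -m crank '[{"wx":0,"wy":0,"wz":0,"tx":0,"ty":0,"tz":0.06,"gripper":54},{"wx":0,"wy":0,"wz":0,"tx":0,"ty":0,"tz":0.1,"gripper":54},{"wx":0,"wy":0,"wz":0,"tx":0,"ty":0,"tz":0.1,"gripper":54}]'
```

```text
clock: 25.7
tcp_pos: [564.3, -225.6, 80.5]
orientation: [-180.0, 0.1, -173.3]
ft_force: [-2.8, 0.6, 9.4]
finger_gap: 0.668
grip_force: 49.3
```

Touched down. Releasing, then over to the yellow roll.

```bash
python3 -m crank '[{"wx":0,"wy":0,"wz":0,"tx":0,"ty":0,"tz":-0.05,"gripper":65},{"wx":0,"wy":0,"wz":0,"tx":0,"ty":0,"tz":-0.05,"gripper":72},{"wx":0,"wy":0,"wz":0,"tx":0,"ty":0,"tz":-0.05,"gripper":76},{"wx":0,"wy":0,"wz":0,"tx":0,"ty":0,"tz":-0.5,"gripper":78},{"wx":0,"wy":0,"wz":0,"tx":0,"ty":0,"tz":-2,"gripper":85},{"wx":0,"wy":0,"wz":0,"tx":0,"ty":0,"tz":-4,"gripper":85},{"wx":0,"wy":0,"wz":0,"tx":0,"ty":0,"tz":-6,"gripper":85},{"wx":0,"wy":0,"wz":0,"tx":0,"ty":0,"tz":-6,"gripper":85},{"wx":0,"wy":0,"wz":0,"tx":0,"ty":0,"tz":-6,"gripper":85}]'
python3 - <<'E'
from h import *
look(["roll_large_center","dish_large_floor"],save="w13.png")
b=np.array([432,173.3]); az=np.degrees(np.arctan2(*b[::-1])); u=b/np.hypot(*b); p=[*(b-35*u),230]; print(az,p); go(p,pose(6.8,0)); go(p,pose(az,0))
E
```

```text
clock: 26.6
tcp_pos: [564.6, -225.9, 230.8]
orientation: [-179.9, 0.3, -173.3]
ft_force: [-0.1, 0.1, 0.1]
finger_gap: 0.997
grip_force: 0.0
roll_large_center 0.81 [222. 148.  66.  64.] circle 562.7 -225.0 30.4 mid [ 562.2 -225.3   19.9] ztop 21.1
dish_large_floor 0.78 [208. 131.  89.  86.] circle 561.8 -226.4 43.4 mid [ 561.2 -226.6    4.7] ztop 6.3
21.858554384336077 [np.float64(399.51629642297604), np.float64(160.26892169005035), 230]
w [ 0.018 -0.018 -0.009] t [ 4.664 16.057 -0.093] rows>= 8.4
w [-0.027 -0.028 22.491] t [ 4.664 16.057 -0.093] rows>= 20.9
w [ 0.02  -0.015 -1.892] t [ 4.664 16.057 -0.093] rows>= 8.4
w [-0.022 -0.029 20.608] t [ 4.664 16.057 -0.093] rows>= 19.2
```

View pics/w13.png

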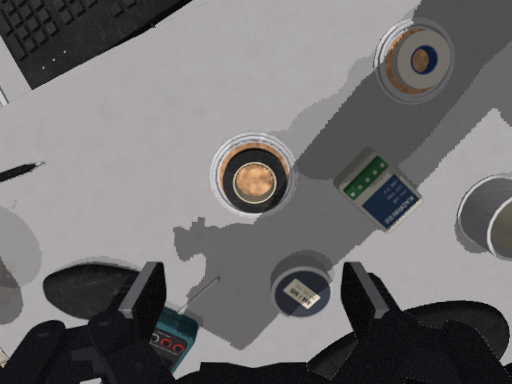

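The black roll lies flat in the large dish at (254,181). Moving to the yellow roll.

```bash
python3 -m crank '[{"wx":0,"wy":0,"wz":0,"tx":4.66,"ty":16.06,"tz":0,"gripper":85},{"wx":0,"wy":0,"wz":0,"tx":4.66,"ty":16.06,"tz":0,"gripper":85},{"wx":0,"wy":0,"wz":0,"tx":4.66,"ty":16.06,"tz":0,"gripper":85},{"wx":0,"wy":0,"wz":0,"tx":4.66,"ty":16.06,"tz":0,"gripper":85},{"wx":0,"wy":0,"wz":0,"tx":4.66,"ty":16.06,"tz":0,"gripper":85},{"wx":0,"wy":0,"wz":0,"tx":4.66,"ty":16.06,"tz":0,"gripper":85},{"wx":0,"wy":0,"wz":0,"tx":4.66,"ty":16.06,"tz":0,"gripper":85},{"wx":0,"wy":0,"wz":0,"tx":4.66,"ty":16.06,"tz":0,"gripper":85},{"wx":0,"wy":0,"wz":0,"tx":4.66,"ty":16.06,"tz":0,"gripper":85},{"wx":0,"wy":0,"wz":0,"tx":4.66,"ty":16.06,"tz":0,"gripper":85},{"wx":0,"wy":0,"wz":0,"tx":4.66,"ty":16.06,"tz":0,"gripper":85}]'
python3 - <<'E'
from h import *
im,d,o=look(["roll_middle_center"])
W=o["roll_middle_center"];(cx,cy),r=cv2.minEnclosingCircle(W[W[:,2]>11][:,:2].astype(np.float32)); print(cx,cy,r)
go([cx+0.8,cy,75],pose(6.8,0)); s=observe(); print(s["joint_positions"])
E
```

```text
clock: 27.85
tcp_pos: [399.9, 159.6, 227.0]
orientation: [-180.0, -0.1, -173.2]
ft_force: [-0.4, -0.5, -0.9]
finger_gap: 0.996
grip_force: 0.0
roll_middle_center 0.73 [235. 187.  55.  58.] circle 432.4 174.2 28.2 mid [432.  173.8  15.7] ztop 16.9
432.380126953125 174.19558715820312 28.23160743713379
w [-0.    -0.008 -0.018] t [-1.364  0.456  6.098] rows>= 3.1
w [-1.2000e-02  0.0000e+00  2.2482e+01] t [-1.364  0.456  6.098] rows>= 20.9
[ 1.30247099e+01 -6.90943072e-01 -3.02953950e+01  6.04564762e+01
  6.05487410e-03  6.36737353e+00]
```

```bash
python3 -m crank '[{"wx":0,"wy":0,"wz":0,"tx":-1.36,"ty":0.46,"tz":2,"gripper":85},{"wx":0,"wy":0,"wz":0,"tx":-1.36,"ty":0.46,"tz":4,"gripper":85},{"wx":0,"wy":0,"wz":0,"tx":-1.36,"ty":0.46,"tz":5.4,"gripper":85},{"wx":0,"wy":0,"wz":0,"tx":-1.36,"ty":0.46,"tz":5.9,"gripper":85},{"wx":0,"wy":0,"wz":0,"tx":-1.36,"ty":0.46,"tz":6.1,"gripper":80},{"wx":0,"wy":0,"wz":0,"tx":-1.36,"ty":0.46,"tz":6.1,"gripper":72},{"wx":0,"wy":0,"wz":0,"tx":-1.36,"ty":0.46,"tz":6.1,"gripper":50},{"wx":0,"wy":0,"wz":0,"tx":-1.36,"ty":0.46,"tz":6.1,"gripper":50},{"wx":0,"wy":0,"wz":0,"tx":-1.36,"ty":0.46,"tz":6.1,"gripper":50},{"wx":0,"wy":0,"wz":0,"tx":-1.36,"ty":0.46,"tz":6.1,"gripper":50},{"wx":0,"wy":0,"wz":0,"tx":-1.36,"ty":0.46,"tz":6.1,"gripper":50}]' 45
python3 -m crank '[{"wx":0,"wy":0,"wz":0,"tx":0,"ty":0,"tz":-0.5,"gripper":50},{"wx":0,"wy":0,"wz":0,"tx":0,"ty":0,"tz":-1.2,"gripper":50},{"wx":0,"wy":0,"wz":0,"tx":0,"ty":0,"tz":-2,"gripper":50},{"wx":0,"wy":0,"wz":0,"tx":0,"ty":0,"tz":-2.8,"gripper":50},{"wx":0,"wy":0,"wz":0,"tx":0,"ty":0,"tz":-3,"gripper":50},{"wx":0,"wy":0,"wz":0,"tx":0,"ty":0,"tz":-3,"gripper":50},{"wx":0,"wy":0,"wz":0,"tx":0,"ty":0,"tz":-3,"gripper":50}]'
python3 - <<'E'
from h import *
held("roll_middle_center",None)
s=observe(); p=s["tcp_pos"]; print(p)
go([563.5,-225.2,p[2]],pose(6.8,0))
E
```

```text
clock: 29.05
tcp_pos: [435.1, 175.4, 78.3]
orientation: [-180.0, 0.3, -173.3]
ft_force: [-1.1, -3.3, 5.8]
finger_gap: 0.618
grip_force: 46.7
clock: 29.75
tcp_pos: [432.8, 175.2, 150.7]
orientation: [180.0, 0.0, -173.3]
ft_force: [-0.3, -0.3, -0.8]
finger_gap: 0.622
grip_force: 47.5
roll_middle_center 0.78 [200. 205. 106. 110.] circle 429.9 174.8 28.3 mid [428.9 174.8  87.7] ztop 89.1
tool frame: mid [ 4.5  0.1 69. ] z min/max [61.1 62.5 76.9]
finger 1 3219 [14.5 39.  71.8]
finger -1 3210 [ 14.5 -15.7  71.7]
[432.32155807 175.02948646 149.85098805]
w [ 0.002 -0.011 -0.009] t [-3.3340e+00 -1.6514e+01 -1.1000e-02] rows>= 8.4
w [-1.8000e-02 -4.0000e-03  2.2491e+01] t [-3.3340e+00 -1.6514e+01 -1.1000e-02] rows>= 20.9
```

```bash
python3 -m crank '[{"wx":0,"wy":0,"wz":0,"tx":0,"ty":-0.6,"tz":0,"gripper":50},{"wx":0,"wy":0,"wz":0,"tx":0,"ty":-2,"tz":0,"gripper":50},{"wx":0,"wy":0,"wz":0,"tx":-0.2,"ty":-3.7,"tz":0,"gripper":50},{"wx":0,"wy":0,"wz":0,"tx":-0.4,"ty":-5.4,"tz":0,"gripper":50},{"wx":0,"wy":0,"wz":0,"tx":-0.6,"ty":-7.2,"tz":0,"gripper":50},{"wx":0,"wy":0,"wz":0,"tx":-1,"ty":-9,"tz":0,"gripper":50},{"wx":0,"wy":0,"wz":0,"tx":-1.6,"ty":-10.8,"tz":0,"gripper":50},{"wx":0,"wy":0,"wz":0,"tx":-2.3,"ty":-12.5,"tz":0,"gripper":50},{"wx":0,"wy":0,"wz":0,"tx":-2.9,"ty":-14.2,"tz":0,"gripper":50},{"wx":0,"wy":0,"wz":0,"tx":-3.2,"ty":-15.6,"tz":0,"gripper":50},{"wx":0,"wy":0,"wz":0,"tx":-3.41,"ty":-16.5,"tz":0,"gripper":50},{"wx":0,"wy":0,"wz":0,"tx":-3.41,"ty":-16.5,"tz":0,"gripper":50}]'
python3 -m crank '[{"wx":0,"wy":0,"wz":0,"tx":0,"ty":0,"tz":0.4,"gripper":50},{"wx":0,"wy":0,"wz":0,"tx":0,"ty":0,"tz":0.8,"gripper":50},{"wx":0,"wy":0,"wz":0,"tx":0,"ty":0,"tz":0.8,"gripper":50},{"wx":0,"wy":0,"wz":0,"tx":0,"ty":0,"tz":0.8,"gripper":50}]'
python3 - <<'E'
from h import *
held("roll_middle_center","w14.png")
look(["roll_large_center","dish_large_floor"])
s=observe();print(s["tcp_pos"])
E
```

```text
clock: 31.05
tcp_pos: [567.1, -227.6, 149.5]
orientation: [-180.0, 0.0, -173.5]
ft_force: [0.2, 0.7, -0.6]
finger_gap: 0.612
grip_force: 47.5
clock: 31.45
tcp_pos: [565.1, -223.0, 129.4]
orientation: [179.9, -0.1, -173.2]
ft_force: [1.0, 0.6, -0.6]
finger_gap: 0.614
grip_force: 47.5
roll_middle_center 0.69 [200. 202. 106. 115.] circle 562.1 -222.6 28.5 mid [ 561.3 -223.2   66.5] ztop 67.9
tool frame: mid [ 4.1  0.1 69.6] z min/max [61.1 62.5 78. ]
finger 1 3097 [14.2 38.2 67.5]
finger -1 3261 [ 14.6 -15.8  71.3]
roll_large_center 0.91 [206. 175.  92.  93.] circle 562.8 -225.6 30.3 mid [ 561.8 -227.7   19.7] ztop 20.9
dish_large_floor 0.69 [186. 152. 126. 117.] circle 561.2 -226.9 43.2 mid [ 561.  -226.8    4.8] ztop 6.4
[ 566.46441978 -224.32217299  131.09071447]
```

View pics/w14.png

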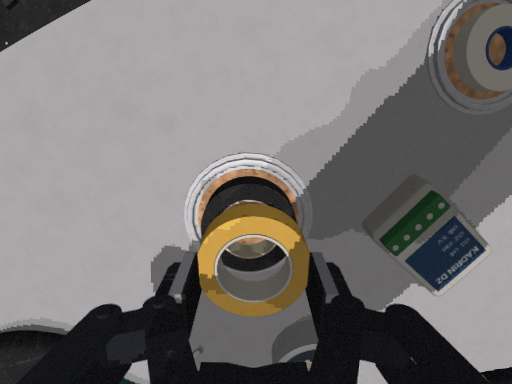

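The yellow roll is held at (253,260) above the black one at (250,210). Letting the arm settle lower down, then one comparison.

```bash
python3 -m crank '[{"wx":0,"wy":0,"wz":0,"tx":0,"ty":0,"tz":0.4,"gripper":50},{"wx":0,"wy":0,"wz":0,"tx":0,"ty":0,"tz":0.4,"gripper":50},{"wx":0,"wy":0,"wz":0,"tx":0,"ty":0,"tz":0.4,"gripper":50},{"wx":0,"wy":0,"wz":0,"tx":0,"ty":0,"tz":0.4,"gripper":50},{"wx":0,"wy":0,"wz":0,"tx":0,"ty":0,"tz":0.4,"gripper":50},{"wx":0,"wy":0,"wz":0,"tx":0,"ty":0,"tz":0.4,"gripper":50}]'
python3 - <<'E'
from h import *
for i in range(2):
    look(["roll_middle_center"]); s=observe();print(s["tcp_pos"])
E
```

```text
clock: 32.3
tcp_pos: [566.3, -224.5, 120.7]
orientation: [180.0, 0.0, -173.3]
ft_force: [-0.8, 0.4, -0.1]
finger_gap: 0.619
grip_force: 47.5
roll_middle_center 0.82 [200. 205. 107. 111.] circle 563.6 -224.4 28.6 mid [ 562.6 -224.9   57.8] ztop 59.2
[ 566.25719016 -224.5216519   120.69734549]
roll_middle_center 0.71 [197. 203. 110. 113.] circle 563.6 -224.3 28.7 mid [ 562.6 -224.9   57.8] ztop 59.1
[ 566.23122498 -224.46514465  120.6630014 ]
```

```bash
python3 -m crank '[{"wx":0,"wy":0,"wz":0,"tx":0.04,"ty":-0.03,"tz":0.3,"gripper":50},{"wx":0,"wy":0,"wz":0,"tx":0.04,"ty":-0.03,"tz":0.6,"gripper":50},{"wx":0,"wy":0,"wz":0,"tx":0.04,"ty":-0.03,"tz":0.74,"gripper":50},{"wx":0,"wy":0,"wz":0,"tx":0.04,"ty":-0.03,"tz":0.8,"gripper":50},{"wx":0,"wy":0,"wz":0,"tx":0.04,"ty":-0.03,"tz":0.84,"gripper":50},{"wx":0,"wy":0,"wz":0,"tx":0.04,"ty":-0.03,"tz":0.87,"gripper":50},{"wx":0,"wy":0,"wz":0,"tx":0.04,"ty":-0.03,"tz":0.87,"gripper":50}]'
```

```text
clock: 33.2
tcp_pos: [564.6, -225.0, 99.4]
orientation: [179.9, -0.1, -173.3]
ft_force: [-3.5, 1.4, 4.9]
finger_gap: 0.618
grip_force: 48.0
```

```bash
python3 -m crank '[{"wx":0,"wy":0,"wz":0,"tx":0,"ty":0,"tz":0,"gripper":56},{"wx":0,"wy":0,"wz":0,"tx":0,"ty":0,"tz":0,"gripper":64},{"wx":0,"wy":0,"wz":0,"tx":0,"ty":0,"tz":0,"gripper":70},{"wx":0,"wy":0,"wz":0,"tx":0,"ty":0,"tz":-0.2,"gripper":74},{"wx":0,"wy":0,"wz":0,"tx":0,"ty":0,"tz":-0.8,"gripper":74},{"wx":0,"wy":0,"wz":0,"tx":0,"ty":0,"tz":-2,"gripper":80},{"wx":0,"wy":0,"wz":0,"tx":0,"ty":0,"tz":-4,"gripper":85},{"wx":0,"wy":0,"wz":0,"tx":0.5,"ty":0,"tz":-5.5,"gripper":85},{"wx":0,"wy":0,"wz":0,"tx":1,"ty":0,"tz":-5.5,"gripper":85},{"wx":0,"wy":0,"wz":0,"tx":1,"ty":0,"tz":-5.5,"gripper":85},{"wx":0,"wy":0,"wz":0,"tx":1,"ty":0,"tz":-5.5,"gripper":85}]'
python3 - <<'E'
from h import *
look(["roll_middle_center","roll_large_center","dish_large_floor","roll_small_center","dish_small_floor"],save="w15.png")
look(["screw_tin_center","logger_center"],"top")
E
```

```text
clock: 34.3
tcp_pos: [539.9, -228.0, 236.0]
orientation: [179.9, -0.0, -173.3]
ft_force: [1.0, 1.0, -0.5]
finger_gap: 0.995
grip_force: 0.0
roll_middle_center 0.83 [222. 180.  61.  61.] circle 561.9 -225.0 28.2 mid [ 561.4 -225.1   36.7] ztop 37.9
roll_large_center 0.68 [228. 174.  49.  50.] circle 554.0 -227.1 26.4 mid [ 542.7 -229.2   20.3] ztop 20.6
dish_large_floor 0.6 [208. 158.  89.  74.] circle 561.3 -226.3 43.4 mid [ 555.1 -226.1    4.8] ztop 6.3
roll_small_center 0.85 [384.  63.  56.  52.] circle 436.9 -94.4 24.6 mid [437.1 -94.8  14.8] ztop 16.0
dish_small_floor 0.74 [367.  46.  80.  86.] circle 438.5 -96.2 37.3 mid [438.2 -96.4   5. ] ztop 6.5
screw_tin_center 0.75 [284. 126.  28.  34.] circle 673.7 -161.2 32.4 mid [ 674.2 -161.3   31.1] ztop 32.1
logger_center 0.84 [254. 174.  38.  36.] circle 558.9 -105.0 37.3 mid [ 544.9 -117.4   31.2] ztop 31.2
```

View pics/w15.png

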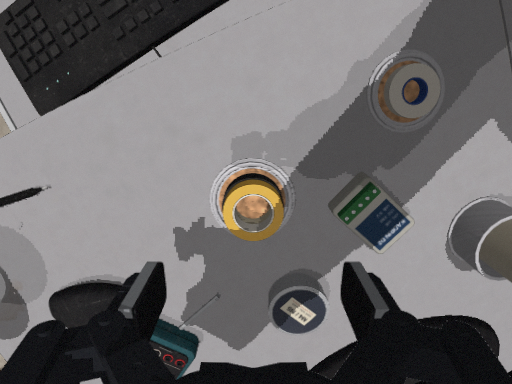

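The yellow roll at (253,211) lies flat on the black one, offset about 1 mm. The white roll is in its dish at (408,91), and the tin and logger are where they were. Handing in.

```bash
python3 -c "
from h import *
print(close_job())"
```

```text
the job is handed in; nothing more can be done
None
```

I handed the job in at about 35 s: the bottle is upright in the cup, the small roll is flat in the smaller dish, and the large roll is in the larger dish with the middle roll about 1 mm off-centre on top. The tin and logger have not moved, and gripping the bottle took three tries because joint 3 reached its limit.

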